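# Third hand at the core-cradle jig: pin it, press it, keep pressing

### The arm

A 6-joint arm with a two-finger parallel gripper is mounted at the origin on the work surface. World frame = base frame: x ahead of the robot, y to its left, z up, the work surface at z = 0. Lengths are in m, angles in rad, forces in N, time in s.
With the tool pointing down it reaches from about 0.35 to 0.975 m from the base axis. Payload 4.9 kg.
Tool frame: the origin (TCP) lies midway between the tips of the shut fingers; the grasp point (between the pads) lies 19 mm behind it; z points along the fingers, y is the direction in which the jaws open and shut (so a half turn about z gives the same grasp; the last joint's range is limited). The gripper opens to 85 mm and grips with 20 to 120 N. Pads are 22 mm wide; open, the fingers measure 114 mm over their backs; the gripper's body (76 mm by 85 mm) begins 54 mm behind the grasp point. The pads swing forward as they close: fully open they stand 13 mm farther back than shut.
Start: joints at [1.172, 0.053, 1.613, -0, 1.476, -0.119], TCP at [0.173, 0.601, 0.231] pointing down, gripper open.
Joint ranges: [-3.01, 3.01], [-1.01, 2.22], [0.06, 2.58], [-1.02, 4.17], [0.09, 2.62], [-3.14, 3.14]. Speed limits (rad/s): [2.57, 2.57, 3.14, 3.14, 3.14, 3.14].

### API

Orientations are given as a unit quaternion [w, x, y, z].
In Python, from plant import state, grab_frame, camera_info, job_done, cut_out gives the robot as it stands.
- The arm moves only by the tool step_arm, never from a script. Its argument "moves" is a list of rows, each a list of 7 numbers: the shift along the tool's x, y, z in m, then the turn, a rotation vector about the tool's x, y, z in rad, then the finger opening in m, from 0 to 0.0854. A call has 1 to 8 rows; each row shifts and turns the commanded pose from where the row before left it, along the tool's axes as they then stand; what a row does not reach is not made up. A row lasts 1/10 s, in which the tool goes at most 50 mm and 8.59 degrees, less where a joint would pass 70% of its speed; a pose out of reach is approached as far as the arm can. A call is refused whole if a number of a shift passes 0.05 or a number of a turn 0.15, either way. A call with a gripper value outside its range is refused whole. The fingers move at their own pace and stop on an object; the grip force is fixed at half the most. Time passes only in rows, so rows that do not move let the fingers close. It gives the time, the measured TCP pose, the force and the opening at its end, in the units of the state.
- state(): the state, without advancing time (a new reading comes with each control period).
- grab_frame(name): name is "side" or "top"; returns (picture, depth): 480x640x3 uint8, red, green, blue; 480x640 float32, m along the optical axis (not along the pixel's ray), 0 where there is no reading.
- camera_info(name): a dict with "intrinsics" (3x3 intrinsics, pixels), "world_from_camera" (4x4, takes a point from camera to world coordinates). Camera axes: x right, y down, z forward; pixel columns grow to the right and rows downward; lengths in m; the calibration is good to about 2 mm. A picture is of the moment at which its call begins. camera_info takes no time and is no camera call.
- job_done(): hands the job in, once; it reports no verdict.
Trained networks look in the newest picture that a camera, given by its name, has taken for a name from the list of things; names that differ only in an ending like _2 or _b are one class to them, and where a whole thing is asked for, a point or a joint stands for the part that bears it (a point fixed in the world has none). Each returns a list of dicts, best first, with "conf" (0 to 1); they miss things now and then, are a little off and sometimes report something else, mostly with a low value. They report only what shows in the picture. A call takes as long as a camera call. They do not tell look-alikes from the thing itself.
- cut_out(camera, query): "mask" (480x640 bool, what is visible of it) and "point" ([column, row] in pixels, amid what is visible of it).
The state is a dict: "time": time; "joint_pos": joint angles; "joint_vel": joint speeds; "joint_efforts": joint torques, N m; "tool_pos": TCP position; "tool_rot": TCP orientation; "contact_force": force on the tool from outside, world axes, zero at the start; "ft_torque": the same for the moment, N m; "gripper_width": opening from 0.0 (shut) to 1.0 (fully open).
Only numpy, scipy, OpenCV 4.12 (cv2) and the standard library are available. Lean on these libraries where they do the work, as an engineer would, in place of code of your own. Each camera call takes 0.05 s, during which the arm holds its last target.

### The job

Take the tall-headed locating pin from the pin stand and push it fully home into the hole in the jig's bed, let go of it, then slide the forked foot plate forward along the bed, its slot passing either side of the pin, squarely up against the sprung steel backstop. Press it there with a steady 12 newtons or so (the front face of the backstop is then pushed back level with the small dark index blocks beside its ends; never right to the end of its travel) and finish while still holding it pressed, so that a colleague can screw it down. Leave the short plug and everything else on the bench alone.

Things in the scene. Friction and masses are not known exactly. Their poses are not given: they have to be found in the camera images.
- jig: fixed grey jig bed, 280 (x) x 180 (y) x 30 mm high; origin at the centre of its underside; x is the pressing direction (to the backstop, roughly away from the robot), z up. Spring housing 22 x 130 x 34 mm on its far end at x = 114..136 mm. Two dark index blocks, 8 (x) x 12 x 12 mm, on the bed at x = 78..86, y = +-77 mm, beside the backstop's ends
- pin_hole (a point): centre of the mouth of the round hole for the pin, in the top face of the bed (30 mm above the bench), at jig x = 45, y = 0, 25 mm in front of the face of the released backstop; hole 9.5 mm in diameter with a small chamfer, vertical, blind, 25 mm deep; axes as the jig's
- backstop (a joint): travel of the sprung steel backstop in m: 0 released, growing as it is pushed along jig +x, end of travel 0.024 (keep below 0.021). Spring 1000 N/m without preload: 0.012 m is 12 N, 1 N per mm. It moves straight and springs back by itself
- backstop_face (a point): middle of the flat front face of the backstop, 14.0 mm above the bed, facing jig -x; moves with it; at jig x = 70 mm, y = 0 when released. The backstop is a steel bar 130 mm wide (y), 12 mm thick, its top 28.5 mm above the bed
- plate: loose aluminium forked plate, 0.35 kg, flat on the bed, 110 (x) x 100 (y) x 10 mm; origin at the centre of its underside, x towards the fork's ends, which meet the backstop (plate x = 55 mm). Open slot 18 mm wide, 60 mm deep (x = -5..55, y = -9..9). Upright rib behind it, x = -46..-34, 54 mm wide, top 55 mm above the underside. Starts short of the hole, a little shifted and turned
- plate_rib (a point): a point in the middle of the rib, 40 mm above the plate's underside (15 mm below the rib's top), at plate x = -40 mm; axes as the plate's; the rib can be pinched front to back, 12 mm
- stand: fixed white plastic stand 140 (x) x 60 (y) x 35 mm high, origin at the centre of its underside, with two vertical holes 10 mm wide and 25 mm deep at x = +-42 mm; the pin stands in one, the short plug in the other
- pin: loose steel locating pin, upright, 71 mm high, 70 g: shank 8 mm in diameter, 43 mm long, chamfered foot; round head 18 mm in diameter, 28 mm tall; origin at the centre of its foot, z up. It goes 25 mm deep into the stand's or the bed's hole with a light push; its head then stands 18 mm clear of the surface and passes over the plate
- pin_tip (a point): centre of the pin's foot (same point as its origin)
- pin_grip (a point): middle of the pin's head, 58 mm above the foot, to be gripped across 18 mm
- plug: the short plug in the other hole of the stand, same shank, flat head 26 mm in diameter and 8 mm thick; origin at its foot; leave it
- driver: screwdriver with wooden handle, 160 mm, 26 mm thick, lying beside the jig; origin underneath its middle; leave it
- screwbox: small clear open box 70 x 55 x 28 mm beside the jig; origin at the centre of its underside; leave it
- tin_a: aluminium sample tin, 66 mm in diameter, 50 mm high; origin underneath; leave it
- tin_b: another such tin; leave it
- scoop: spatula, 280 mm long; origin underneath its middle; leave it
Things that resemble listed ones, but are neither listed nor needed, are in the scene too. What is shaped like the plate but blue or pink is not meant.

How it is judged:
On the way, in this order (a step that is already met when the one before it is completed fails the run):
1. the locating pin stands fully home in the bed's hole and is let go of (horizontal distance between pin_tip and pin_hole below 0.004 m and z of pin_tip in the frame of jig below 0.011 m and angle between pin's own z axis and vertical below 0.15 rad and contact force between the fingers and pin below 0.1 N), for 0.2 s.
2. the foot plate, astride the pin, is square against the backstop and pressed with 8 to 16 N (horizontal distance between pin_tip and pin_hole below 0.004 m and z of pin_tip in the frame of jig below 0.011 m and angle between pin's own z axis and vertical below 0.15 rad and z of plate in the frame of jig below 0.035 m and angle between the x axis of plate and the x axis of jig, either way round below 0.06 rad and y of plate in the frame of pin_hole between -0.008 and 0.008 m and x of plate in the frame of jig above 0 m and contact force between plate and backstop between 8 and 16 N), for 0.3 s.
At the end, for the whole second after the job is handed in: Robot still holding: plate flat on the bed (5 mm), square to the jig (0.06 rad), slot astride the pin (8 mm sideways), pressing the backstop with 8 to 16 N, touched by the robot with over 3 N; pin in the hole, foot within 4 mm of its axis and at least 19 mm deep, tilt under 0.15 rad (all of step 2 and contact force between any of the fingers, the arm and plate above 3 N); the arm keeps its last pose, push and grip.
It fails at once if the backstop is pushed to the end of its travel (more than 21 mm) (value of joint backstop above 0.021 m).
It fails at once if the short plug or another thing on the bench is moved by more than 25 mm (distance of any of plug, driver, screwbox, tin_a, tin_b, scoop from where it was at the start of the episode above 0.025 m).
It also fails if it takes over 61 s, if anything falls off the work surface, if the arm or the gripper's body presses on something with over 40 N, if the wrist force passes 120 N, or if a joint passes its speed limit or range.

## Working session

There is one attempt and no reset: what is moved stays moved. The work goes in short steps, Python scripts to look and compute and a tool call to move; the robot and the scene stay as the last step left them, time stands still between calls to the robot, and variables do not carry over. Pictures are saved under pics/ and viewed, and the job is handed in when it is done.

Besides the shell and the picture viewer there is one more tool, called after ">>>" as name(argument=value, ...) on one line, values as JSON. step_arm: Moves the arm, as the interface text tells. Its arguments: {"type":"object","properties":{"moves":{"type":"array"}},"required":["moves"]}

```bash
ls; mkdir -p pics
cat > h.py <<'E'
import numpy as np, cv2
from plant import state, grab_frame, camera_info, job_done, cut_out
def save(n,img): cv2.imwrite('pics/'+n+'.png',cv2.cvtColor(img,cv2.COLOR_RGB2BGR))
def cloud(name,depth):
    c=camera_info(name);K=np.array(c['intrinsics']);T=np.array(c['world_from_camera'])
    v,u=np.mgrid[0:480,0:640]
    X=(u-K[0,2])/K[0,0]*depth;Y=(v-K[1,2])/K[1,1]*depth
    P=np.stack([X,Y,depth],-1)@T[:3,:3].T+T[:3,3]
    P[depth<=0]=np.nan
    return P
E
python3 - <<'E'
from h import *
s=state();print(s)
for n in ('top','side'):
    i,d=grab_frame(n);save(n+'0',i);np.save(n+'0.npy',d);np.save(n+'0i.npy',i)
    print(camera_info(n))
E
```

```text
pics
{'time': 0.0, 'joint_pos': array([ 1.17197492e+00,  5.33648757e-02,  1.61433717e+00,  1.70619799e-06,
        1.47601722e+00, -1.19014504e-01]), 'joint_vel': array([ 0.00036573, -0.00149085,  0.00011053,  0.00137214,  0.00122084,
        0.0007252 ]), 'joint_efforts': array([-8.61893859e-04, -3.93669641e+01, -3.70189011e+01, -1.03539110e-04,
        7.03986967e-03, -1.42565443e-05]), 'tool_pos': array([0.17236133, 0.60009079, 0.23003228]), 'tool_rot': array([-2.73064243e-04,  1.39447512e-01,  9.90228893e-01, -1.02764642e-03]), 'contact_force': array([ 0.83452707, -0.03210441,  0.04338861]), 'ft_torque': array([-0.0275474 , -0.01232156,  0.02860198]), 'gripper_width': 0.9979985772962715}
{'intrinsics': array([[587.40483795,   0.        , 330.31063818],
       [  0.        , 587.40483795, 238.62654605],
       [  0.        ,   0.        ,   1.        ]]), 'world_from_camera': array([[-0.13345077, -0.96957932,  0.20519948,  0.19931405],
       [-0.9910466 ,  0.13143262, -0.02349705,  0.01405611],
       [-0.00418766, -0.20649795, -0.97843807,  1.36529096],
       [ 0.        ,  0.        ,  0.        ,  1.        ]])}
{'intrinsics': array([[499.56935875,   0.        , 317.42835876],
       [  0.        , 499.56935875, 243.08663344],
       [  0.        ,   0.        ,   1.        ]]), 'world_from_camera': array([[ 0.75030104, -0.40133853,  0.52533393, -0.231577  ],
       [-0.66076869, -0.48028194,  0.57681365, -0.79372613],
       [ 0.02081086, -0.7799081 , -0.62554797,  0.90547786],
       [ 0.        ,  0.        ,  0.        ,  1.        ]])}
```

View pics/top0.png

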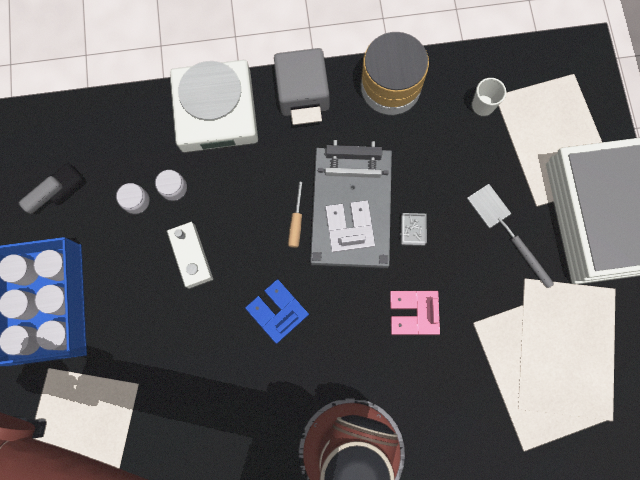

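View pics/side0.png

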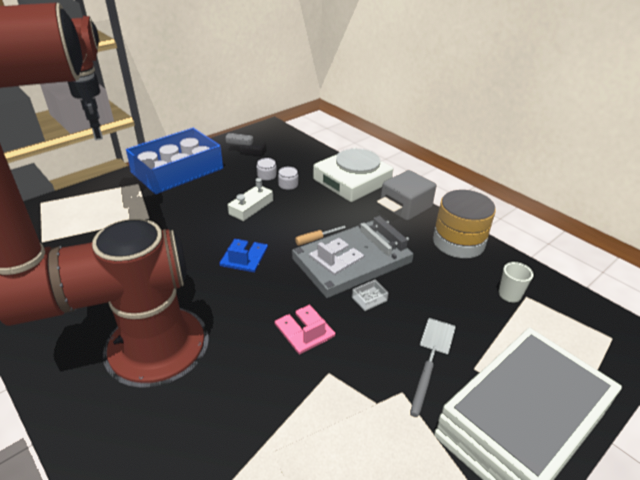

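Top view: the jig is at about (352,207), with the aluminium plate on it at (350,228). The stand is at (190,255), holding two candidates: the head at (179,234) and the one at (192,269). I'll enlarge both areas and measure.

Run:
```python
from h import *
i=np.load('top0i.npy');s=np.load('side0i.npy')
a=cv2.resize(i[210:300,150:230],(400,450),interpolation=cv2.INTER_CUBIC)
b=cv2.resize(s[165:225,215:295],(400,300),interpolation=cv2.INTER_CUBIC)
b=cv2.copyMakeBorder(b,0,150,0,0,cv2.BORDER_CONSTANT)
save('crop_stand',np.hstack([a,b]))
a=cv2.resize(i[135:275,300:405],(420,560),interpolation=cv2.INTER_CUBIC)
save('crop_jig',a)
for n,d in(('top',np.load('top0.npy')),('side',np.load('side0.npy'))):
    P=cloud(n,d); np.save(n+'P.npy',P)
    for q in('pin','plug','stand','plate','jig','backstop'):
        try:
            for r in cut_out(n,q)[:3]:
                m=r['mask'];p=P[m];p=p[np.isfinite(p[:,0])]
                print(n,q,round(r['conf'],2),np.round(r['point']),m.sum(),np.median(p,0).round(4),np.percentile(p[:,2],[5,95]).round(3))
        except Exception as e: print(n,q,e)
```

```text
top pin 0.49 [181. 234.] 65 [0.5255 0.3185 0.0799] [0.06  0.083]
top plug 0.63 [191. 270.] 80 [0.4467 0.3017 0.0607] [0.057 0.064]
top plug 0.29 [298. 223.] 426 [0.5205 0.0584 0.022 ] [0.013 0.029]
top stand 0.72 [190. 255.] 1459 [0.4867 0.3064 0.0346] [0.021 0.039]
top plate 0.84 [277. 313.] 1938 [0.3281 0.1218 0.0102] [0.004 0.054]
top plate 0.77 [416. 312.] 1925 [ 0.2815 -0.1927  0.0104] [0.005 0.053]
top plate 0.57 [353. 228.] 1851 [ 0.4959 -0.0663  0.0405] [0.035 0.084]
top jig 0.75 [350. 196.] 7180 [ 0.5775 -0.0815  0.0309] [0.025 0.062]
top backstop 0.57 [351. 170.] 613 [ 0.6285 -0.0912  0.0541] [0.036 0.062]
top backstop 0.17 [350. 228.] 1834 [ 0.4959 -0.0659  0.0406] [0.035 0.084]
side pin 0.37 [257. 186.] 68 [0.5249 0.3173 0.0658] [0.033 0.084]
side plug 0.59 [238. 201.] 43 [0.4437 0.2995 0.0602] [0.045 0.065]
side stand 0.77 [250. 203.] 839 [0.4762 0.2952 0.0338] [0.004 0.039]
side plate 0.91 [335. 254.] 1056 [ 0.4829 -0.0807  0.0415] [0.034 0.084]
side plate 0.87 [243. 256.] 1025 [0.3149 0.1088 0.0118] [0.003 0.054]
side plate 0.63 [307. 327.] 1533 [ 0.2716 -0.2007  0.0113] [0.004 0.054]
side jig 0.77 [363. 257.] 4728 [ 0.5662 -0.1132  0.0311] [0.005 0.062]
side jig 0.74 [250. 202.] 858 [0.4768 0.2946 0.0335] [0.003 0.039]
```

View pics/crop_stand.png

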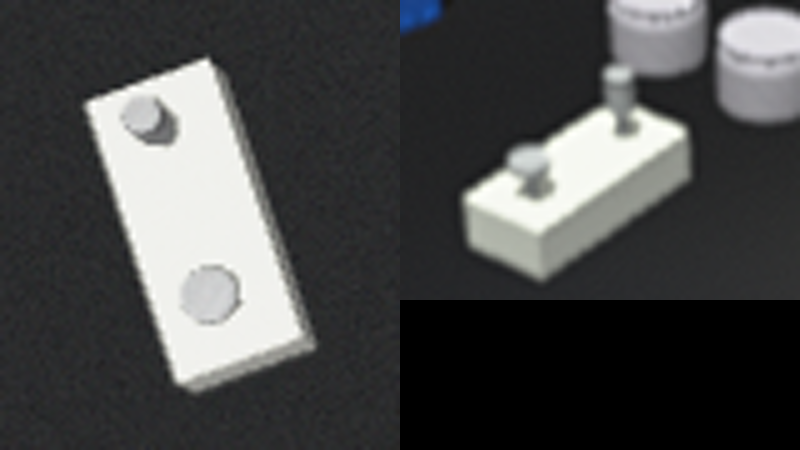

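View pics/crop_jig.png

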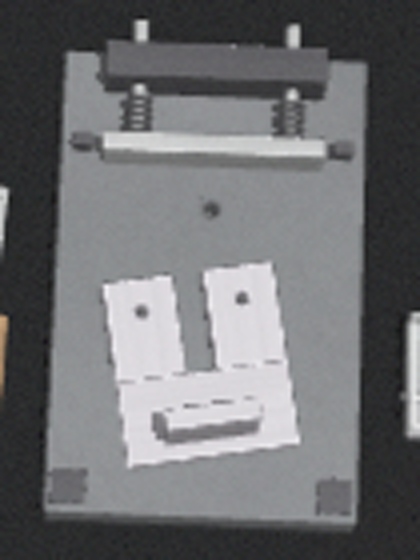

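```bash
cat >> h.py <<'E'
def ray(name,u,v,z):
    c=camera_info(name);K=np.array(c['intrinsics']);T=np.array(c['world_from_camera'])
    d=T[:3,:3]@np.array([(u-K[0,2])/K[0,0],(v-K[1,2])/K[1,1],1]);o=T[:3,3]
    return o+d*(z-o[2])/d[2]
def proj(name,p):
    c=camera_info(name);K=np.array(c['intrinsics']);T=np.array(c['world_from_camera'])
    q=K@(T[:3,:3].T@(np.asarray(p)-T[:3,3]));return q[:2]/q[2]
E
python3 - <<'E'
from h import *
for n in('top','side'):
    P=np.load(n+'P.npy');z=P[...,2]
    def reg(name,c,r,z0,z1):
        m=(np.hypot(P[...,0]-c[0],P[...,1]-c[1])<r)&(z>z0)&(z<z1)
        p=P[m][:,:2]
        rect=cv2.minAreaRect(p.astype(np.float32)*1000)
        print(n,name,m.sum(),'med z',np.median(P[m][:,2]).round(4),'cent',p.mean(0).round(4),'mid',((p.min(0)+p.max(0))/2).round(4),'rect',np.round(rect[0],1),np.round(rect[1],1),round(rect[2],2))
    reg('pinhead',(.523,.319),.02,.062,.1)
    reg('pintop',(.523,.319),.02,.077,.1)
    reg('plughead',(.445,.301),.02,.055,.075)
    reg('stand',(.485,.31),.09,.030,.040)
    reg('bed',(.55,-.08),.18,.025,.034)
    reg('bedall',(.55,-.08),.18,.025,.034)
    reg('ribtop',(.47,-.06),.05,.079,.09)
    reg('plate',(.49,-.066),.09,.0375,.045)
    reg('backstop',(.63,-.09),.075,.056,.0605)
for n,u,v in(('top',352.75,187.25),):
    print('hole',ray(n,u,v,.03))
s=np.load('side0i.npy')
save('crop_jig_side',cv2.resize(s[205:300,285:425],(840,570),interpolation=cv2.INTER_CUBIC)[:, :800])
E
```

```text
top pinhead 71 med z 0.0802 cent [0.5274 0.3187] mid [0.528  0.3194] rect [528.3 319.6] [16.4 17.1] 37.62
top pintop 55 med z 0.0809 cent [0.5283 0.3197] mid [0.5283 0.3198] rect [528.1 319.8] [16.8 16.5] 20.74
top plughead 107 med z 0.0606 cent [0.4467 0.3012] mid [0.4467 0.3013] rect [446.  301.2] [24.5 24.7] 24.83
top stand 1293 med z 0.0349 cent [0.4872 0.31  ] mid [0.4879 0.3112] rect [488.  310.7] [140.9  61.2] 12.75
top bed 5402 med z 0.0299 cent [ 0.5408 -0.0783] mid [ 0.5513 -0.0848] rect [549.6 -94.8] [317.8 282.2] 79.98
top bedall 5402 med z 0.0299 cent [ 0.5408 -0.0783] mid [ 0.5513 -0.0848] rect [549.6 -94.8] [317.8 282.2] 79.98
top ribtop 134 med z 0.0845 cent [ 0.4619 -0.0663] mid [ 0.4625 -0.0666] rect [462.1 -66.5] [12.8 53.7] 1.59
top plate 1268 med z 0.0406 cent [ 0.5025 -0.0661] mid [ 0.4904 -0.0641] rect [489.8 -62.1] [143.3 149.5] 6.75
top backstop 266 med z 0.0585 cent [ 0.6399 -0.0943] mid [ 0.6525 -0.0939] rect [653.3 -97.2] [128.7  67.3] 79.89
side pinhead 44 med z 0.0754 cent [0.5245 0.3173] mid [0.5256 0.3183] rect [524.6 317.5] [14.8 16.8] 47.05
side pint
[... 213 characters left out ...]
nd 479 med z 0.036 cent [0.4829 0.3053] mid [0.4881 0.3086] rect [486.8 311. ] [148.3  66.2] 12.13
side bed 2836 med z 0.0308 cent [ 0.5272 -0.0932] mid [ 0.547  -0.0875] rect [547.2 -97.7] [315.8 284.2] 79.81
side bedall 2836 med z 0.0308 cent [ 0.5272 -0.0932] mid [ 0.547  -0.0875] rect [547.2 -97.7] [315.8 284.2] 79.81
side ribtop 91 med z 0.0847 cent [ 0.4592 -0.0686] mid [ 0.4607 -0.0684] rect [460.8 -68.5] [54.4 16.8] 89.43
side plate 684 med z 0.041 cent [ 0.5007 -0.075 ] mid [ 0.5002 -0.0667] rect [500.2 -66.9] [115.2 103.2] 0.3
side backstop 169 med z 0.0589 cent [ 0.6339 -0.1   ] mid [ 0.6411 -0.0929] rect [646.2 -95.9] [131.5  59.7] 79.94
hole [ 0.59537412 -0.08721835  0.03      ]
```

View pics/crop_jig_side.png

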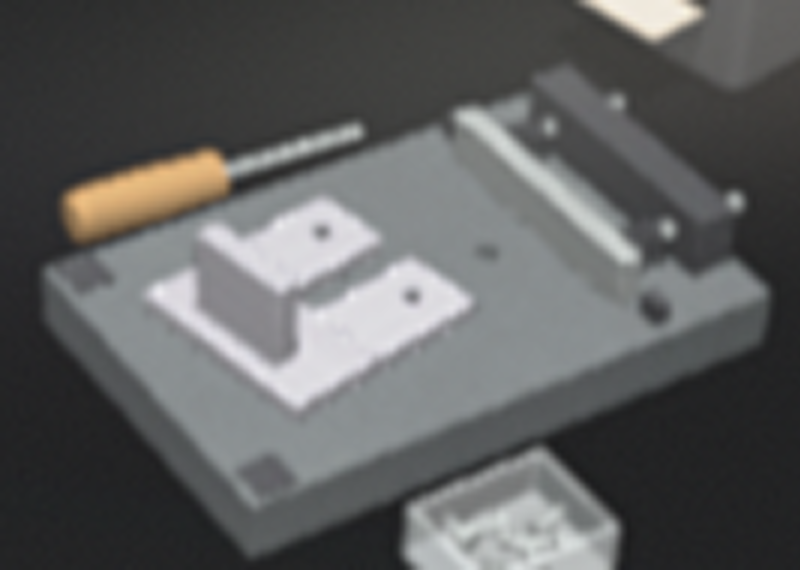

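Run:
```python
from h import *
print('hole side',ray('side',366,246.8,.03))
def hole(n,c,r=7):
    g=cv2.cvtColor(np.load(n+'0i.npy'),cv2.COLOR_RGB2GRAY).astype(float)
    u,v=map(int,np.round(c));w=g[v-r:v+r+1,u-r:u+r+1];b=np.median(w);k=np.clip(b-15-w,0,None)
    yy,xx=np.mgrid[v-r:v+r+1,u-r:u+r+1];yd=(xx-c[0])**2+(yy-c[1])**2<25;k=k*yd
    return (k*xx).sum()/k.sum(),(k*yy).sum()/k.sum()
for n,c in(('top',(352.75,187.25)),('side',(366,246.8))):
    p=hole(n,c);print(n,np.round(p,2),ray(n,*p,.03).round(4))
for n in('top','side'):
    P=np.load(n+'P.npy')
    # bed edges: connected component of bed-height pts
    m=((P[...,2]>.024)&(P[...,2]<.036)&(np.hypot(P[...,0]-.55,P[...,1]+.08)<.17)).astype(np.uint8)
    i=np.load(n+'0i.npy').astype(int);grey=(abs(i[...,0]-i[...,2])<14)&(i[...,0]>60)&(i[...,0]<150)
    m=(m&grey).astype(np.uint8);m=cv2.morphologyEx(m,cv2.MORPH_OPEN,np.ones((3,3)))
    k,l,st,_=cv2.connectedComponentsWithStats(m);j=1+np.argmax(st[1:,4])
    p=P[l==j][:,:2];r=cv2.minAreaRect(p.astype(np.float32)*1000);print(n,'bed',np.round(r[0],1),np.round(r[1],1),r[2])
    # backstop top
    q=P[(abs(P[...,2]-.0585)<.002)&(np.hypot(P[...,0]-.62,P[...,1]+.09)<.075)&(P[...,0]<.642)]
    r=cv2.minAreaRect(q[:,:2].astype(np.float32)*1000);print('bst',np.round(r[0],1),np.round(r[1],1),r[2])
    x=P[(P[...,2]>.03)&(P[...,2]<.08)&(P[...,1]>.33)&(P[...,1]<.48)&(P[...,0]>.5)&(P[...,0]<.7)];print('tins',x.min(0).round(3),x.max(0).round(3))
```

```text
hole side [ 0.59657203 -0.08563456  0.03      ]
top [352.54 186.93] [ 0.5962 -0.0868  0.03  ]
side [365.9  246.54] [ 0.5972 -0.0847  0.03  ]
top bed [521.9 -73.3] [180.2 219.4] 80.00065612792969
bst [632.1 -93.3] [128.3  24.9] 80.42440795898438
tins [0.5  0.33 0.03] [0.692 0.462 0.058]
side bed [550.2 -78.7] [185.6 284.1] 80.12706756591797
bst [624.5 -92. ] [129.4  28.4] 86.9352035522461
tins [0.5  0.33 0.03] [0.692 0.464 0.058]
```

Two candidates stand in the stand: (179,234), a narrow tall head with its top at z≈0.081, and (192,269), a wide flat head with its top at z≈0.061. The first is the locating pin, since 35-25+71 = 81 mm and its head is 17 mm across; the crop confirms it. The grey plate at (350,228) on the bed is the real one, and the blue and pink ones are not. The hole is at about (0.5965,-0.086), and the jig's yaw is -10°.

>>> step_arm(moves=[[0, 0, 0, 0, 0, -0.105, 0.0854], [-0.04, -0.0215, 0, 0, 0, 0, 0.0854], [-0.04, -0.0215, 0, 0, 0, 0, 0.0854], [-0.04, -0.0215, 0, 0, 0, 0, 0.0854], [-0.04, -0.0215, 0, 0, 0, 0, 0.0854], [-0.04, -0.0215, 0, 0, 0, 0, 0.0854], [-0.04, -0.0215, 0, 0, 0, 0, 0.0854], [-0.04, -0.0215, 0, 0, 0, 0, 0.0854]])

```text
time: 1.5
tool_pos: [0.4234, 0.4025, 0.2316]
tool_rot: [0.0, 0.087, 0.996, 0.0]
contact_force: [0.0, 0.4, 1.1]
gripper_width: 1.005
```

>>> step_arm(moves=[[-0.04, -0.0215, 0, 0, 0, 0, 0.0854], [-0.04, -0.0215, 0, 0, 0, 0, 0.0854], [-0.038, -0.0215, 0, 0, 0, 0, 0.0854], [0, 0, 0, 0, 0, 0, 0.0854], [0, 0, 0, 0, 0, 0, 0.0854]])

```text
time: 2.0
tool_pos: [0.5276, 0.3191, 0.2312]
tool_rot: [-0.0, 0.088, 0.996, 0.0]
contact_force: [0.3, 0.3, -0.2]
gripper_width: 1.002
```

>>> step_arm(moves=[[0, 0, 0.03, 0, 0, 0, 0.0854], [0, 0, 0.03, 0, 0, 0, 0.0854], [0, 0, 0.03, 0, 0, 0, 0.0854], [0, 0, 0.03, 0, 0, 0, 0.0854], [0, 0, 0, 0, 0, 0, 0.0854]])

```text
time: 2.5
tool_pos: [0.5226, 0.3194, 0.1059]
tool_rot: [-0.004, 0.086, 0.996, -0.002]
contact_force: [-0.8, 1.3, -0.8]
gripper_width: 0.998
```

Run:
```python
from h import *
a,d=grab_frame('top');b,_=grab_frame('side')
print(state()['tool_pos'],proj('top',[.5275,.319,.081]),proj('side',[.5275,.319,.081]))
save('app',np.hstack([cv2.resize(a[180:310,120:250],(400,400)),cv2.resize(b[110:240,190:320],(400,400))]))
```

```text
[0.5261637  0.32054125 0.11138732] [178.35713751 232.86334778] [258.72744858 180.15648604]
```

View pics/app.png

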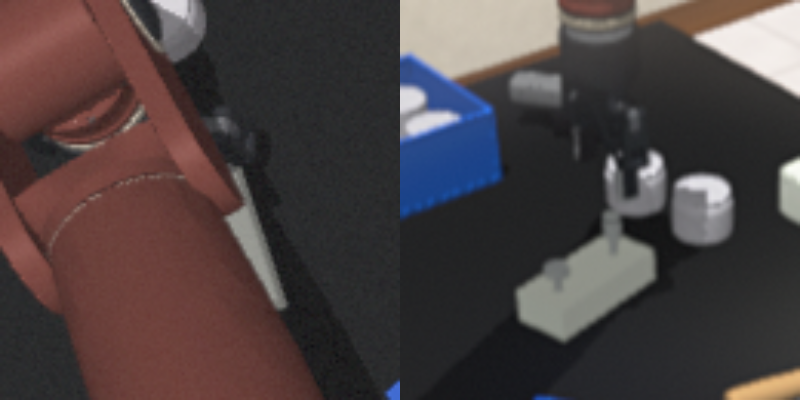

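Run:
```python
from h import *
s=state();t=s['tool_pos'];print(t,s['time'])
y=np.array([.1736,.985,0])
for k in(-.043,0,.043):
    p=proj('side',t+k*y+[0,0,.013]);print(k,(p-[190,110])*400/130)
```

```text
[0.5261637  0.32054125 0.11138732] 2.6
-0.043 [226.59339175 197.7706146 ]
0 [207.16212843 178.23936934]
0.043 [188.43819653 159.41909499]
```

The side view shows the fingers straddling the pin head, where the projection puts them. Descending and gripping.

>>> step_arm(moves=[[0, 0, 0.02, 0, 0, 0, 0.0854], [0, 0, 0.02, 0, 0, 0, 0.0854], [0, 0, 0.02, 0, 0, 0, 0.0854], [0, 0, 0.002, 0, 0, 0, 0.0854], [0, 0, 0, 0, 0, 0, 0.0854], [0, 0, 0, 0, 0, 0, 0.0854]])

```text
time: 3.2
tool_pos: [0.5286, 0.3206, 0.0519]
tool_rot: [0.002, 0.087, 0.996, 0.001]
contact_force: [-0.5, -1.7, -0.7]
gripper_width: 1.003
```

>>> step_arm(moves=[[0, 0, 0, 0, 0, 0, 0.005], [0, 0, 0, 0, 0, 0, 0.005], [0, 0, 0, 0, 0, 0, 0.005], [0, 0, 0, 0, 0, 0, 0.005], [0, 0, 0, 0, 0, 0, 0.005], [0, 0, 0, 0, 0, 0, 0.005], [0, 0, 0, 0, 0, 0, 0.005], [0, 0, 0, 0, 0, 0, 0.005]])

```text
time: 4.0
tool_pos: [0.5273, 0.3198, 0.0495]
tool_rot: [0.0, 0.087, 0.996, 0.0]
contact_force: [-0.2, 0.1, 1.2]
gripper_width: 0.189
```

>>> step_arm(moves=[[0, 0, -0.01, 0, 0, 0, 0.005], [0, 0, -0.02, 0, 0, 0, 0.005], [0, 0, -0.02, 0, 0, 0, 0.005], [0, 0, -0.02, 0, 0, 0, 0.005], [0, 0, -0.02, 0, 0, 0, 0.005], [0, 0, -0.02, 0, 0, 0, 0.005], [0, 0, 0, 0, 0, 0, 0.005], [0, 0, 0, 0, 0, 0, 0.005]])

```text
time: 4.8
tool_pos: [0.5271, 0.3196, 0.1594]
tool_rot: [0.0, 0.087, 0.996, 0.0]
contact_force: [-0.1, -0.1, -1.3]
gripper_width: 0.192
```

Run:
```python
from h import *
b,_=grab_frame('side');s=state();print(s['tool_pos'],s['gripper_width'],s['contact_force'])
save('lift',cv2.resize(b[80:240,190:350],(600,600),interpolation=cv2.INTER_CUBIC))
```

```text
[0.52649284 0.31938728 0.15823589] 0.19489334531637068 [ 0.31311201 -1.12994702 -1.4368197 ]
```

View pics/lift.png

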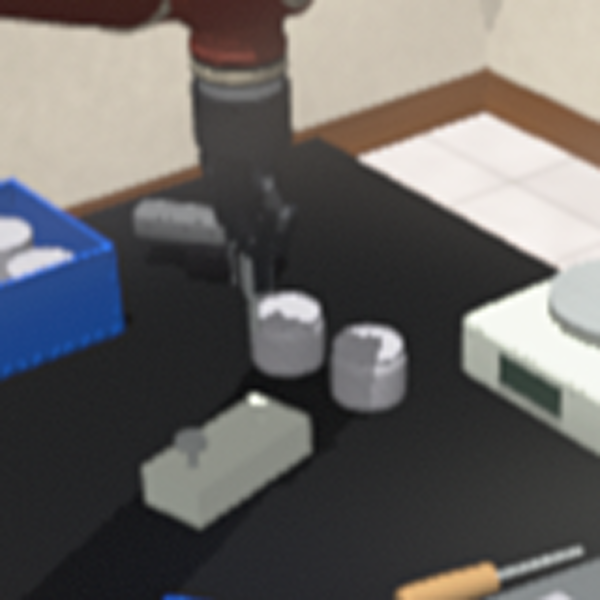

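Pin held upright and clear of the stand (foot near (248,290) in the crop). Carrying it over the hole.

>>> step_arm(moves=[[-0.0139, -0.0387, 0, 0, 0, 0, 0.005], [-0.0139, -0.0387, 0, 0, 0, 0, 0.005], [-0.0139, -0.0387, 0, 0, 0, 0, 0.005], [-0.0139, -0.0387, 0, 0, 0, 0, 0.005], [-0.0139, -0.0387, 0, 0, 0, 0, 0.005], [-0.0139, -0.0387, 0, 0, 0, 0, 0.005], [-0.0139, -0.0387, 0, 0, 0, 0, 0.005], [-0.0139, -0.0387, 0, 0, 0, 0, 0.005]])

```text
time: 5.65
tool_pos: [0.5817, -0.006, 0.1572]
tool_rot: [-0.002, 0.087, 0.996, 0.0]
contact_force: [-0.2, 0.2, -0.4]
gripper_width: 0.192
```

>>> step_arm(moves=[[-0.0139, -0.0387, 0, 0, 0, 0, 0.005], [-0.0138, -0.039, 0, 0, 0, 0, 0.005], [0, 0, 0.02, 0, 0, 0, 0.005], [0, 0, 0.02, 0, 0, 0, 0.005], [0, 0, 0.02, 0, 0, 0, 0.005], [0, 0, 0, 0, 0, 0, 0.005], [0, 0, 0, 0, 0, 0, 0.005], [0, 0, 0, 0, 0, 0, 0.005]])

```text
time: 6.45
tool_pos: [0.5971, -0.0858, 0.1001]
tool_rot: [0.001, 0.087, 0.996, -0.0]
contact_force: [0.6, 0.4, -0.4]
gripper_width: 0.197
```

Run:
```python
from h import *
b,_=grab_frame('side');a,_=grab_frame('top');s=state();print(s['tool_pos'],s['gripper_width'],s['contact_force'])
save('over',cv2.resize(b[180:280,300:420],(720,600),interpolation=cv2.INTER_CUBIC))
save('overt',cv2.resize(a[130:250,290:410],(600,600),interpolation=cv2.INTER_CUBIC))
print('expect foot px',proj('side',s['tool_pos']-[0,0,.0395]),'hole px',proj('side',[.5965,-.086,.03]))
```

```text
[ 0.59741528 -0.08589679  0.10072409] 0.19395667323078095 [ 0.18825805 -0.31930612 -0.99631325]
expect foot px [367.21130453 237.90712262] hole px [366.07600071 246.87408517]
```

View pics/over.png

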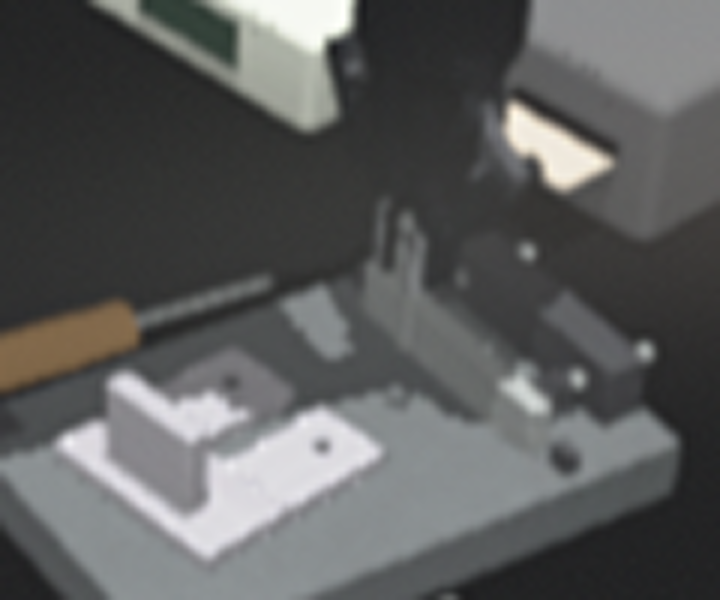

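View pics/overt.png

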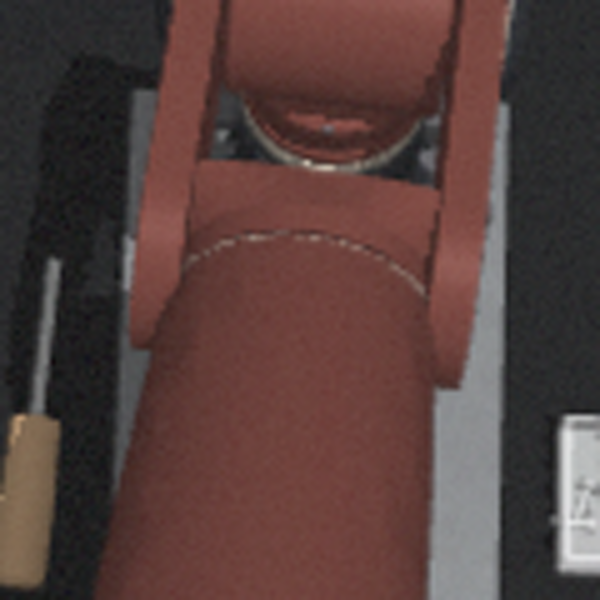

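>>> step_arm(moves=[[0, 0, 0.012, 0, 0, 0, 0.005], [0, 0, 0.012, 0, 0, 0, 0.005], [0, 0, 0, 0, 0, 0, 0.005], [0, 0, 0, 0, 0, 0, 0.005], [0, 0, 0, 0, 0, 0, 0.005]])

```text
time: 7.05
tool_pos: [0.5967, -0.0858, 0.0754]
tool_rot: [0.0, 0.087, 0.996, -0.0]
contact_force: [-1.6, 0.5, -0.6]
gripper_width: 0.192
```

Run:
```python
from h import *
b,_=grab_frame('side');s=state();t=s['tool_pos'];print(t,s['gripper_width'],s['contact_force'])
save('over2',cv2.resize(b[215:260,340:400],(800,600),interpolation=cv2.INTER_CUBIC))
f=lambda p:((np.array(p)-[340,215])*800/60).round(0)
print('foot',f(proj('side',t-[0,0,.0395])),'TCPxy@bed',f(proj('side',[t[0],t[1],.03])),'hole det',f([365.9,246.54]))
for nm,v in(('tool+x 5mm',[-.985,.1736,0]),('tool+y 5mm',[.1736,.985,0])): print(nm,f(proj('side',t-[0,0,.0395]+.005*np.array(v)))-f(proj('side',t-[0,0,.0395])))
```

```text
[ 0.59683217 -0.08590037  0.07562912] 0.19184458452651268 [-0.26068244  0.2074862  -0.05262617]
foot [351. 401.] TCPxy@bed [348. 424.] hole det [345. 421.]
tool+x 5mm [-20.   8.]
tool+y 5mm [-14. -13.]
```

View pics/over2.png

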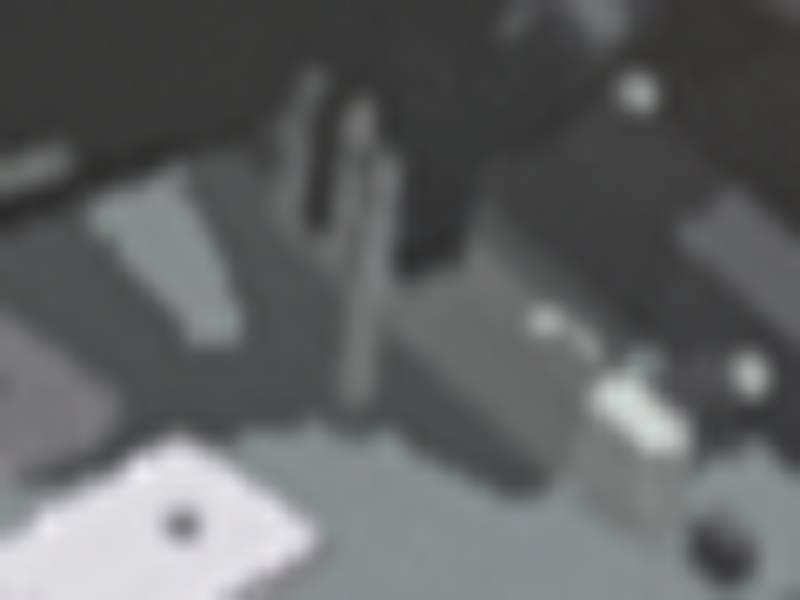

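Foot seen near (356,404) in the crop, about 2 mm off the spot above the hole. Shifting, then feeling downward.

>>> step_arm(moves=[[0.0008, 0.0015, 0, 0, 0, 0, 0.005], [0, 0, 0.003, 0, 0, 0, 0.005], [0, 0, 0.002, 0, 0, 0, 0.005], [0, 0, 0.002, 0, 0, 0, 0.005], [0, 0, 0.001, 0, 0, 0, 0.005], [0, 0, 0, 0, 0, 0, 0.005]])

```text
time: 7.7
tool_pos: [0.5967, -0.0843, 0.0689]
tool_rot: [0.0, 0.087, 0.996, -0.0]
contact_force: [-2.1, 1.5, 6.3]
gripper_width: 0.19
```

Run:
```python
from h import *
b,_=grab_frame('side');s=state();t=s['tool_pos'];print(t,s['gripper_width'],s['contact_force'],s['ft_torque'])
save('over3',cv2.resize(b[215:260,340:400],(800,600),interpolation=cv2.INTER_CUBIC))
```

```text
[ 0.5967021  -0.0843037   0.06897345] 0.19194492296551594 [-2.45717111  1.77297426  6.9873694 ] [0.19620906 0.52701972 0.0597702 ]
```

View pics/over3.png

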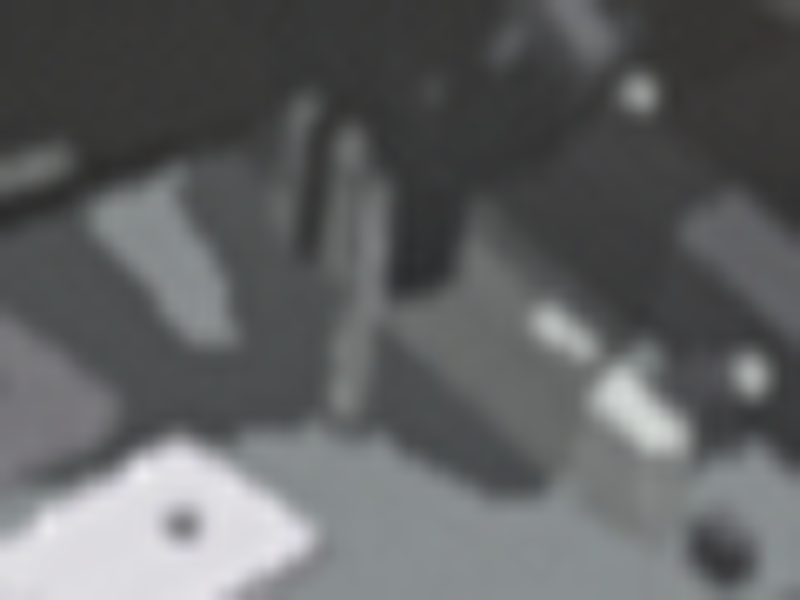

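Contact came at z≈0.069, so the foot is on the bed surface and not in the hole. I'll take a contrast-enhanced average and overlay the predicted outlines.

Run:
```python
from h import *
f=np.mean([grab_frame('side')[0].astype(float) for _ in range(8)],0)
np.save('avg1.npy',f)
t=state()['tool_pos'];print(t,state()['time'])
o=np.load('side0i.npy').astype(float)
def up(im,x0=345,y0=222,w=40,h=30,k=10):
    c=im[y0:y0+h,x0:x0+w];c=np.clip((c-c.min())*255/(np.percentile(c,90)-c.min()),0,255).astype(np.uint8)
    return cv2.resize(c,(w*k,h*k),interpolation=cv2.INTER_CUBIC)
A=up(f);B=up(o);A2=A.copy();B2=B.copy()
def circ(im,c,r,z,col):
    pts=[((np.array(proj('side',[c[0]+r*np.cos(a),c[1]+r*np.sin(a),z]))-[345,222]+.5)*10) for a in np.linspace(0,6.29,40)]
    cv2.polylines(im,[np.round(pts).astype(int)],True,col,1)
h=ray('side',365.9,246.54,.03)
for im in(A2,B2):
    circ(im,h,.00475,.03,(255,0,0))
for z in(.0295,.045): circ(A2,t,.004,z,(0,255,0))
save('ov',np.vstack([np.hstack([A,A2]),np.hstack([B,B2])]))
```

```text
[ 0.59664509 -0.08427577  0.0689463 ] 8.15
```

View pics/ov.png

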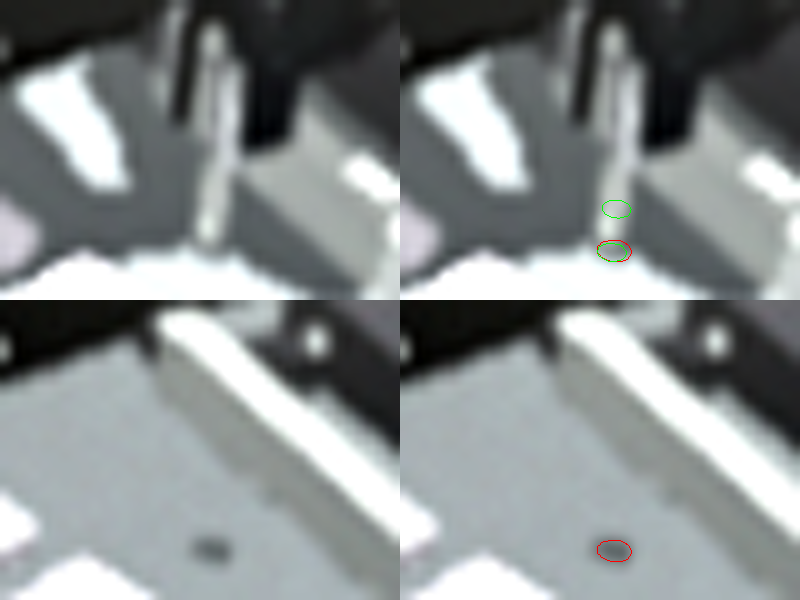

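>>> step_arm(moves=[[0, 0, -0.01, 0, 0, 0, 0.005], [0, 0, -0.01, 0, 0, 0, 0.005], [0, 0, 0, 0, 0, 0, 0.005], [0, 0, 0, 0, 0, 0, 0.005], [0, 0, 0, 0, 0, 0, 0.005]])

```text
time: 8.65
tool_pos: [0.5958, -0.0841, 0.0869]
tool_rot: [-0.0, 0.087, 0.996, 0.0]
contact_force: [0.2, -0.2, -1.1]
gripper_width: 0.187
```

```bash
cat >> h.py <<'E'
def up(im,x0=345,y0=222,w=40,h=30,k=10,g=None):
    c=im[y0:y0+h,x0:x0+w].astype(float);hi=g or np.percentile(c,90);c=np.clip((c-c.min())*255/(hi-c.min()),0,255).astype(np.uint8)
    return cv2.resize(c,(w*k,h*k),interpolation=cv2.INTER_CUBIC)
def circ(im,c,r,z,col,x0=345,y0=222,k=10):
    pts=[((np.array(proj('side',[c[0]+r*np.cos(a),c[1]+r*np.sin(a),z]))-[x0,y0]+.5)*k) for a in np.linspace(0,6.29,40)]
    cv2.polylines(im,[np.round(pts).astype(int)],True,col,1)
E
python3 - <<'E'
from h import *
f=np.mean([grab_frame('side')[0].astype(float) for _ in range(6)],0)
t=state()['tool_pos'];print(t,state()['contact_force'])
A=up(f,k=20,g=180);A2=A.copy()
h=ray('side',365.7,246.54,.03)
circ(A2,h,.00475,.03,(255,0,0),k=20)
for z in(t[2]-.0395,t[2]-.0395+.015):circ(A2,t,.004,z,(0,255,0),k=20)
save('ov2',np.hstack([A[:,200:600],A2[:,200:600]]))
E
```

```text
[ 0.59583844 -0.0841622   0.08695127] [ 0.34205541  0.20303967 -1.22980443]
```

View pics/ov2.png

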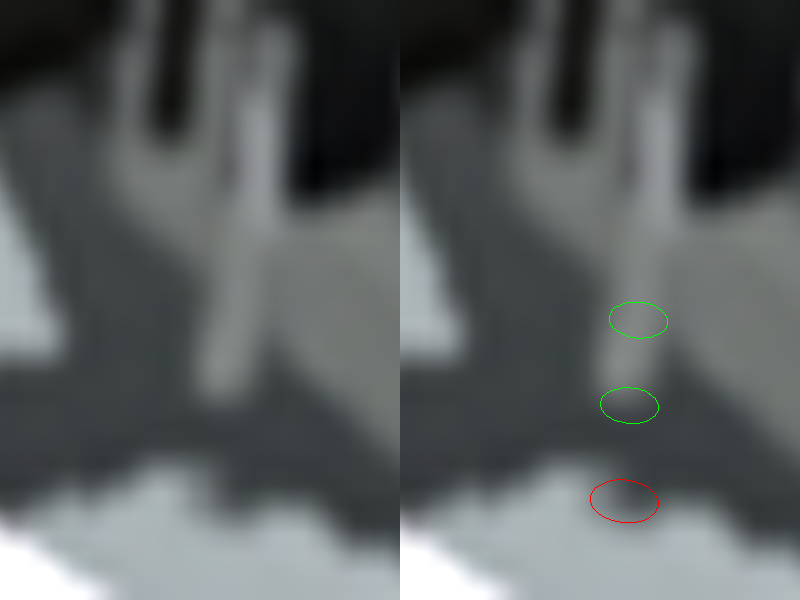

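Now clear: the hole shows as a dark bay at (222,495) and the pin foot ends near (223,400), so it would land about 3 mm to the +y side. Shifting and looking closer.

>>> step_arm(moves=[[0.0005, -0.003, 0, 0, 0, 0, 0.005], [0, 0, 0.008, 0, 0, 0, 0.005], [0, 0, 0.005, 0, 0, 0, 0.005], [0, 0, 0, 0, 0, 0, 0.005], [0, 0, 0, 0, 0, 0, 0.005], [0, 0, 0, 0, 0, 0, 0.005]])

```text
time: 9.55
tool_pos: [0.5951, -0.0871, 0.0744]
tool_rot: [0.0, 0.087, 0.996, -0.0]
contact_force: [-0.0, -0.0, -0.1]
gripper_width: 0.19
```

Run:
```python
from h import *
f=np.mean([grab_frame('side')[0].astype(float) for _ in range(6)],0)
t=state()['tool_pos'];print(t,state()['contact_force'])
A=up(f,k=20,g=180);A2=A.copy()
h=ray('side',365.7,246.54,.03)
circ(A2,h,.00475,.03,(255,0,0),k=20)
for z in(t[2]-.0395,t[2]-.0395+.015):circ(A2,t,.004,z,(0,255,0),k=20)
save('ov3',np.hstack([A[:,200:600],A2[:,200:600]]))
```

```text
[ 0.59517718 -0.08709246  0.0745489 ] [ 0.97817564  0.36982772 -0.32853059]
```

View pics/ov3.png

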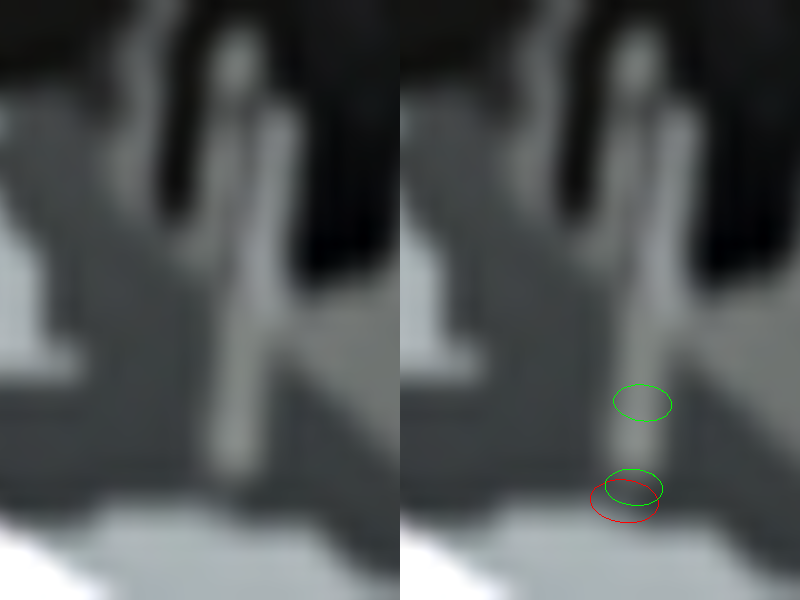

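>>> step_arm(moves=[[0.0012, -0.0006, 0, 0, 0, 0, 0.005], [0, 0, 0.003, 0, 0, 0, 0.005], [0, 0, 0.002, 0, 0, 0, 0.005], [0, 0, 0.0015, 0, 0, 0, 0.005], [0, 0, 0.001, 0, 0, 0, 0.005], [0, 0, 0, 0, 0, 0, 0.005]])

```text
time: 10.45
tool_pos: [0.5939, -0.0873, 0.0666]
tool_rot: [0.0, 0.087, 0.996, 0.0]
contact_force: [1.3, 0.3, -2.0]
gripper_width: 0.188
```

The tool is below the earlier contact height with no upward force, so the foot is probably entering. Going down gently.

>>> step_arm(moves=[[0, 0, 0.001, 0, 0, 0, 0.005], [0, 0, 0.0015, 0, 0, 0, 0.005], [0, 0, 0.0015, 0, 0, 0, 0.005], [0, 0, 0, 0, 0, 0, 0.005]])

```text
time: 10.85
tool_pos: [0.594, -0.0873, 0.0627]
tool_rot: [0.0, 0.087, 0.996, 0.0]
contact_force: [2.4, 2.5, -0.5]
gripper_width: 0.194
```

>>> step_arm(moves=[[-0.0004, 0.0005, 0.002, 0, 0, 0, 0.005], [0, 0, 0.003, 0, 0, 0, 0.005], [0, 0, 0.003, 0, 0, 0, 0.005], [0, 0, 0, 0, 0, 0, 0.005]])

```text
time: 11.25
tool_pos: [0.594, -0.0869, 0.0541]
tool_rot: [-0.0, 0.087, 0.996, 0.0]
contact_force: [2.2, -0.1, -1.8]
gripper_width: 0.192
```

>>> step_arm(moves=[[-0.0006, 0, 0.003, 0, 0, 0, 0.005], [0, 0, 0.003, 0, 0, 0, 0.005], [0, 0, 0.002, 0, 0, 0, 0.005], [0, 0, 0.001, 0, 0, 0, 0.005], [0, 0, 0, 0, 0, 0, 0.005]])

```text
time: 11.75
tool_pos: [0.5945, -0.0871, 0.0454]
tool_rot: [-0.0, 0.087, 0.996, 0.0]
contact_force: [0.7, 0.7, -1.6]
gripper_width: 0.191
```

>>> step_arm(moves=[[0, 0, 0.001, 0, 0, 0, 0.005], [0, 0, 0.001, 0, 0, 0, 0.005], [0, 0, 0.001, 0, 0, 0, 0.005], [0, 0, 0, 0, 0, 0, 0.005]])

```text
time: 12.15
tool_pos: [0.5953, -0.0872, 0.0444]
tool_rot: [0.0, 0.087, 0.996, -0.0]
contact_force: [-2.7, 1.9, 7.0]
gripper_width: 0.186
```

The pin has bottomed at TCP z 0.0444 (foot ≈ 5 mm, as expected). Releasing.

>>> step_arm(moves=[[0, 0, 0, 0, 0, 0, 0.0854], [0, 0, 0, 0, 0, 0, 0.0854], [0, 0, 0, 0, 0, 0, 0.0854], [0, 0, 0, 0, 0, 0, 0.0854], [0, 0, 0, 0, 0, 0, 0.0854], [0, 0, 0, 0, 0, 0, 0.0854]])

```text
time: 12.75
tool_pos: [0.5947, -0.0872, 0.0427]
tool_rot: [-0.0, 0.087, 0.996, -0.0]
contact_force: [-0.4, 1.1, -0.3]
gripper_width: 1.004
```

>>> step_arm(moves=[[0, 0, -0.02, 0, 0, 0, 0.0854], [0, 0, -0.03, 0, 0, 0, 0.0854], [0, 0, -0.03, 0, 0, 0, 0.0854], [0, 0, -0.03, 0, 0, 0, 0.0854], [0, 0, -0.03, 0, 0, 0, 0.0854], [0.05, 0, 0, 0, 0, 0, 0.0854], [0.05, 0, 0, 0, 0, 0, 0.0854], [0.02, 0, 0, 0, 0, 0, 0.0854]])

```text
time: 13.55
tool_pos: [0.4734, -0.0654, 0.1818]
tool_rot: [-0.001, 0.087, 0.996, 0.0]
contact_force: [-0.8, -0.4, 1.3]
gripper_width: 1.001
```

Run:
```python
from h import *
b,d=grab_frame('side');a,dt=grab_frame('top');s=state();print(s['tool_pos'],s['tool_rot'],s['joint_pos'],s['contact_force'])
P=cloud('side',d)
m=(P[...,2]>.066)&(P[...,2]<.09)&(np.hypot(P[...,0]-.597,P[...,1]+.087)<.02)
print(m.sum(),P[m].mean(0).round(4),np.percentile(P[m][:,2],[50,95]))
save('rel',np.hstack([cv2.resize(b[180:280,300:420],(480,400)),cv2.resize(a[130:280,295:415],(320,400))]))
```

```text
[ 0.47468335 -0.06571998  0.1824291 ] [-8.04159447e-05  8.72760741e-02  9.96184160e-01 -2.58261461e-05] [-2.92989564e-01 -2.73049353e-01  1.99538555e+00 -8.43642911e-05
  1.41940336e+00 -1.68899865e+00] [0.74670843 0.63583449 1.05203995]
41 [ 0.5921 -0.0885  0.0746] [0.07522841 0.08028684]
```

View pics/rel.png

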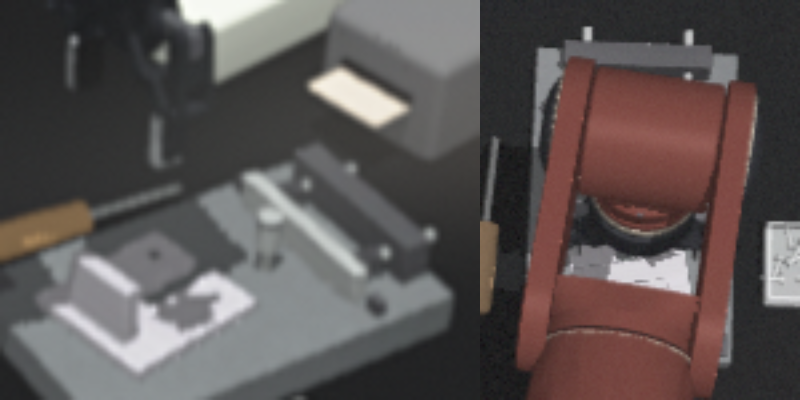

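Run:
```python
from h import *
L=[grab_frame('side') for _ in range(6)]
f=np.mean([l[0].astype(float) for l in L],0);d=np.median([l[1] for l in L],0);np.save('d2.npy',d)
P=cloud('side',d)
m=(P[...,2]>.035)&(np.hypot(P[...,0]-.597,P[...,1]+.087)<.02)
vv,uu=np.nonzero(m)
for v in sorted(set(vv)):
    print(v,[(u,round(P[v,u,2]*1000)) for u in uu[vv==v]])
A=up(f,k=20,g=220)[:,100:500];A2=A.copy()
h=np.array([.5955,-.0868])
for z,r,c in((.03,.004,(0,255,0)),(.048,.009,(255,0,0)),(.076,.009,(255,0,0)),(.082,.009,(255,255,0))):circ(A2,h,r,z,c,x0=350,k=20)
save('pinin',np.hstack([A,A2]))
```

```text
232 [(np.int64(366), 77), (np.int64(367), 76), (np.int64(368), 77)]
233 [(np.int64(365), 77), (np.int64(366), 77), (np.int64(367), 79), (np.int64(368), 77), (np.int64(369), 77)]
234 [(np.int64(364), 75), (np.int64(365), 78), (np.int64(366), 77), (np.int64(367), 78), (np.int64(368), 77), (np.int64(369), 77), (np.int64(370), 77)]
235 [(np.int64(364), 73), (np.int64(365), 77), (np.int64(366), 77), (np.int64(367), 77), (np.int64(368), 78), (np.int64(369), 77), (np.int64(370), 76)]
236 [(np.int64(364), 70), (np.int64(365), 73), (np.int64(366), 75), (np.int64(367), 75), (np.int64(368), 75), (np.int64(369), 76), (np.int64(370), 74)]
237 [(np.int64(364), 67), (np.int64(365), 69), (np.int64(366), 72), (np.int64(367), 72), (np.int64(368), 71), (np.int64(369), 69), (np.int64(370), 69)]
238 [(np.int64(364), 63), (np.int64(365), 67), (np.int64(366), 68), (np.int64(367), 68), (np.int64(368), 70), (np.int64(369), 68), (np.int64(370), 64)]
239 [(np.int64(364), 60), (np.int64(365), 63), (np.int64(366), 65), (np.int64(367), 66), (np.int64(368), 66), (np.int64(369), 63)]
240 [(np.int64(364), 59), (np.int64(365), 60), (np.int64(366), 60), (np.int64(367), 61), (np.int64(368), 60), (np.int64(369), 62)]
241 [(np.int64(364), 56), (np.int64(365), 56), (np.int64(366), 58), (np.int64(367), 56), (np.int64(368), 57), (np.int64(369), 56)]
242 [(np.int64(364), 52), (np.int64(365), 54), (np.int64(366), 54), (np.int64(367), 55), (np.int64(368), 54), (np.int64(369), 53)]
243 [(np.int64(365), 49), (np.int64(366), 49), (np.int64(367), 51), (np.int64(368), 50)]
244 [(np.int64(365), 41), (np.int64(366), 44), (np.int64(367), 43)]
245 [(np.int64(365), 41), (np.int64(366), 40), (np.int64(367), 39)]
246 [(np.int64(365), 35), (np.int64(366), 37), (np.int64(367), 37)]
```

View pics/pinin.png

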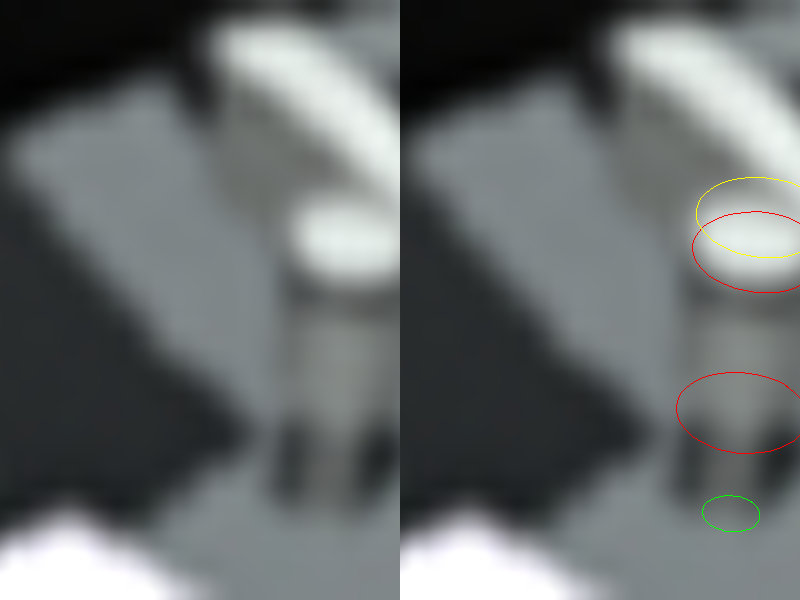

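The pin is home: its head top is at 77 mm against 76 expected, and it stands upright. Now the plate's pose.

Run:
```python
from h import *
c=[(104,284),(272,262),(299,442),(128,467)]
W=np.array([ray('top',u/4+300-.375,v/4+135-.375,.040) for u,v in c])[:,:2];print(W.round(4))
e=[W[0]-W[3],W[1]-W[2]];print([np.degrees(np.arctan2(*v[::-1])) for v in e],[np.linalg.norm(v) for v in e])
e=[W[0]-W[1],W[3]-W[2]];print([np.degrees(np.arctan2(*v[::-1]))-90 for v in e],[np.linalg.norm(v) for v in e])
print('centre',W.mean(0))
for n in('top','side'):
    d=np.load(n+'0.npy');P=cloud(n,d)
    i=np.load(n+'0i.npy').astype(int)
    br=(i.min(-1)>165)
    m=br&(abs(P[...,2]-.0405)<.004)&(np.hypot(P[...,0]-.5,P[...,1]+.067)<.085)
    m=m.astype(np.uint8);k,l,st,_=cv2.connectedComponentsWithStats(m);j=1+np.argmax(st[1:,4])
    p=P[l==j];r=cv2.minAreaRect((p[:,:2]*1000).astype(np.float32));print(n,np.round(r[0],1),np.round(r[1],1),r[2],np.median(p[:,2]))
    m=(P[...,2]>.081)&(np.hypot(P[...,0]-.462,P[...,1]+.067)<.04);q=P[m][:,:2]
    v=np.linalg.svd(q-q.mean(0))[2][0];print('rib',q.mean(0),np.degrees(np.arctan2(v[1],v[0]))%180-90)
# current side
P=cloud('side',np.load('d2.npy'));m=(P[...,2]>.081)&(P[...,2]<.09)&(np.hypot(P[...,0]-.462,P[...,1]+.067)<.04);q=P[m][:,:2];v=np.linalg.svd(q-q.mean(0))[2][0];print('rib now',q.mean(0),np.degrees(np.arctan2(v[1],v[0]))%180-90)
```

```text
[[ 0.5567 -0.0174]
 [ 0.5567 -0.1165]
 [ 0.4485 -0.1162]
 [ 0.4472 -0.0168]]
[np.float64(-0.3504831534430506), np.float64(-0.17412119109637597)] [np.float64(0.1095220505447848), np.float64(0.10819495393202347)]
[np.float64(-0.01809718108806635), np.float64(0.7461092386607504)] [np.float64(0.09904331178010387), np.float64(0.09939288279581286)]
centre [ 0.5022871  -0.06671096]
top [502.7 -66.8] [110.2  99.4] 0.2467736005783081 0.04036539139068429
rib [ 0.46187961 -0.0662401 ] -0.3467686635465981
side [500.9 -64.4] [113.3 103.6] 0.49782153964042664 0.04103840722772317
rib [ 0.45944654 -0.06821896] -0.18588653016534806
rib now [ 0.45954982 -0.06857634] 1.7063621057736498
```

The plate is at (0.502,-0.0665) with yaw ≈ 0° (110×99 mm measured, which fits) and the rib is at (0.462,-0.0665). Turning the tool 80° so the jaws pinch the rib front to back.

>>> step_arm(moves=[[0, 0, 0, 0, 0, 0.1396, 0.0854], [0, 0, 0, 0, 0, 0.1396, 0.0854], [0, 0, 0, 0, 0, 0.1396, 0.0854], [0, 0, 0, 0, 0, 0.1396, 0.0854], [0, 0, 0, 0, 0, 0.1396, 0.0854], [0, 0, 0, 0, 0, 0.1396, 0.0854], [0, 0, 0, 0, 0, 0.1396, 0.0854], [0, 0, 0, 0, 0, 0.1396, 0.0854]])

```text
time: 14.75
tool_pos: [0.4773, -0.0664, 0.1827]
tool_rot: [-0.0, 0.604, 0.797, -0.0]
contact_force: [-0.1, 0.3, -0.2]
gripper_width: 0.999
```

>>> step_arm(moves=[[0, 0, 0, 0, 0, 0.1396, 0.0854], [0, 0, 0, 0, 0, 0.1396, 0.0854], [0, 0, 0, 0, 0, 0, 0.0854], [0, 0, 0, 0, 0, 0, 0.0854]])

```text
time: 15.15
tool_pos: [0.4771, -0.0664, 0.1827]
tool_rot: [-0.0, 0.706, 0.708, -0.0]
contact_force: [0.7, -0.5, 0.6]
gripper_width: 1.002
```

>>> step_arm(moves=[[0, -0.0155, 0, 0, 0, 0, 0.0854], [0, 0, 0.03, 0, 0, 0, 0.0854], [0, 0, 0.03, 0, 0, 0, 0.0854], [0, 0, 0.03, 0, 0, 0, 0.0854], [0, 0, 0.02, 0, 0, 0, 0.0854], [0, 0, 0, 0, 0, 0, 0.0854], [0, 0, 0, 0, 0, 0, 0.0854]])

```text
time: 15.85
tool_pos: [0.4613, -0.0663, 0.0731]
tool_rot: [-0.0, 0.707, 0.708, -0.0]
contact_force: [-1.2, -0.1, -0.1]
gripper_width: 0.998
```

Run:
```python
from h import *
b,_=grab_frame('side');s=state();print(s['tool_pos'],s['contact_force'])
save('rib',cv2.resize(b[180:280,300:420],(720,600),interpolation=cv2.INTER_CUBIC))
```

```text
[ 0.46214742 -0.06655531  0.07409836] [ 0.60757858 -0.46393372  0.67252181]
```

View pics/rib.png

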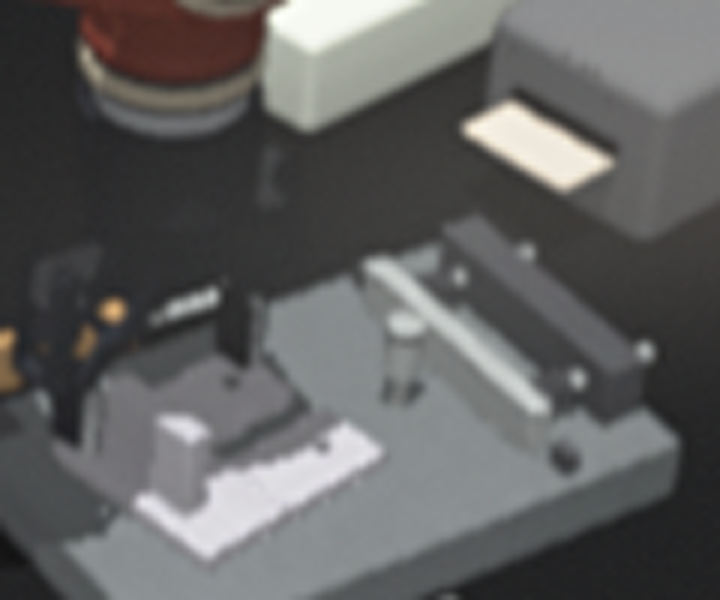

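The fingers straddle the rib (one behind at (70,420), one in front at (240,340)). Lowering and pinching.

>>> step_arm(moves=[[0, 0, 0.01, 0, 0, 0, 0.0854], [0, 0, 0.01, 0, 0, 0, 0.0854], [0, 0, 0, 0, 0, 0, 0.0854], [0, 0, 0, 0, 0, 0, 0.0854]])

```text
time: 16.3
tool_pos: [0.4608, -0.0662, 0.0524]
tool_rot: [-0.0, 0.707, 0.707, -0.0]
contact_force: [-0.4, -0.8, 0.3]
gripper_width: 0.998
```

>>> step_arm(moves=[[0, 0, 0, 0, 0, 0, 0.002], [0, 0, 0, 0, 0, 0, 0.002], [0, 0, 0, 0, 0, 0, 0.002], [0, 0, 0, 0, 0, 0, 0.002], [0, 0, 0, 0, 0, 0, 0.002], [0, 0, 0, 0, 0, 0, 0.002], [0, 0, 0, 0, 0, 0, 0.002], [0, 0, 0, 0, 0, 0, 0.002]])

```text
time: 17.1
tool_pos: [0.4612, -0.0663, 0.053]
tool_rot: [0.0, 0.707, 0.707, -0.0]
contact_force: [-1.4, 0.8, 2.5]
gripper_width: 0.127
```

>>> step_arm(moves=[[0, 0, 0, 0, 0, 0.0582, 0.002], [0, 0, 0, 0, 0, 0.0582, 0.002], [0, 0, 0, 0, 0, 0.0582, 0.002], [0.003, 0, 0, 0, 0, 0, 0.002], [0, 0, 0, 0, 0, 0, 0.002], [0, 0, 0, 0, 0, 0, 0.002]])

```text
time: 17.7
tool_pos: [0.462, -0.0634, 0.0531]
tool_rot: [0.0, 0.766, 0.643, 0.0]
contact_force: [1.1, -1.1, 1.8]
gripper_width: 0.129
```

Run:
```python
from h import *
b,d=grab_frame('side');a,dt=grab_frame('top');s=state();print(s['tool_pos'],s['tool_rot'],s['contact_force'],s['ft_torque'])
save('rot',np.hstack([cv2.resize(b[180:280,300:420],(480,400),interpolation=cv2.INTER_CUBIC),cv2.resize(a[130:280,295:415],(320,400),interpolation=cv2.INTER_CUBIC)]))
np.save('d3.npy',d)
```

```text
[ 0.46203029 -0.06342343  0.05307606] [3.94263756e-04 7.65883991e-01 6.42978612e-01 2.47928953e-04] [ 0.80797812 -0.78218762  1.49954462] [-0.25453378 -0.10061225  0.01992249]
```

View pics/rot.png

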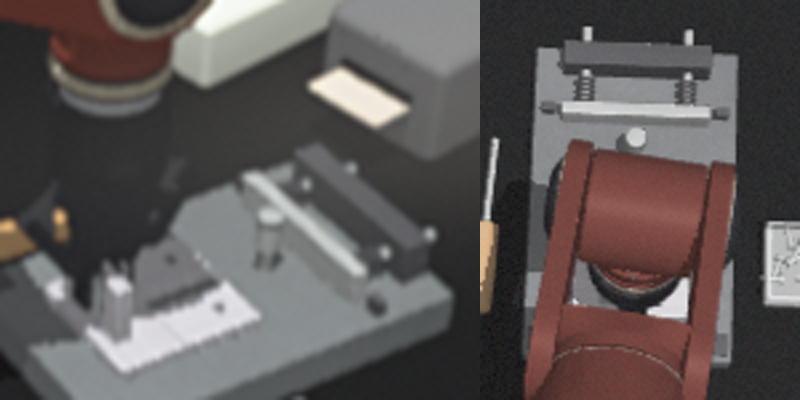

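Run:
```python
from h import *
i=cv2.cvtColor(grab_frame('side')[0],cv2.COLOR_RGB2GRAY)
save('big',cv2.cvtColor(cv2.resize(i[235:285,305:370],(780,600),interpolation=cv2.INTER_CUBIC),cv2.COLOR_GRAY2RGB))
# predicted outline, side-camera frame hole
h=ray('side',365.7,246.54,.03)[:2]
t=state()['tool_pos'][:2];ht=np.array([.595,-.0872])
a=np.radians(-10);R=np.array([[np.cos(a),-np.sin(a)],[np.sin(a),np.cos(a)]])
rel=R.T@(t-ht);print('rib rel hole (jig)',rel)
im=cv2.imread('pics/big.png')
rib=h+R@np.array([rel[0],0])
for pts in ([(-15,-50),(95,-50),(95,-9),(35,-9),(35,9),(95,9),(95,50),(-15,50)],):
    q=[(proj('side',[*(rib+R@(np.array(p)/1000)),.04])-[305,235]+.5)*12 for p in pts]
    cv2.polylines(im,[np.round(q).astype(int)],True,(0,0,255),1)
cv2.imwrite('pics/big2.png',im)
```

```text
rib rel hole (jig) [-0.13505741  0.00032069]
```

View pics/big2.png

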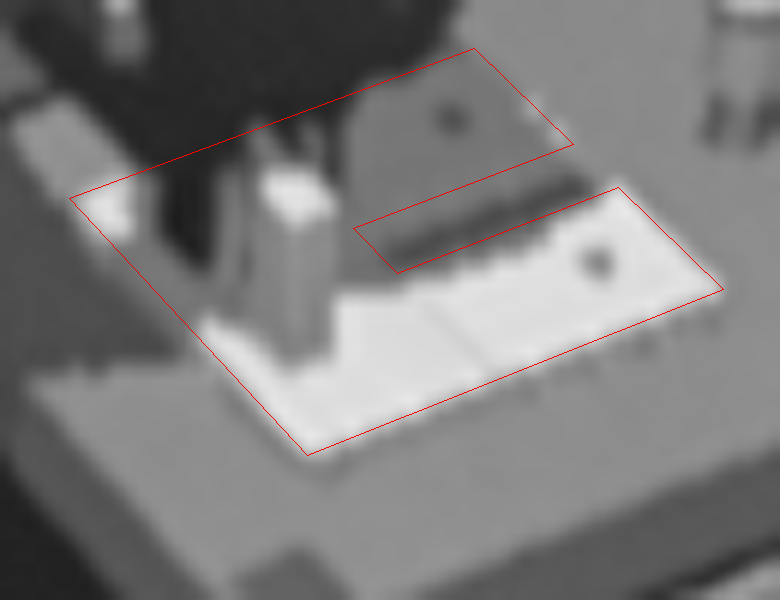

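The predicted outline, centred on the hole and square, overlays the plate almost exactly. Sliding forward.

>>> step_arm(moves=[[0, 0.008, 0, 0, 0, 0, 0.002], [0, 0.01, 0, 0, 0, 0, 0.002], [0, 0.01, 0, 0, 0, 0, 0.002], [0, 0.008, 0, 0, 0, 0, 0.002], [0, 0.004, 0, 0, 0, 0, 0.002], [0, 0, 0, 0, 0, 0, 0.002], [0, 0, 0, 0, 0, 0, 0.002]])

```text
time: 18.55
tool_pos: [0.5012, -0.07, 0.0531]
tool_rot: [-0.0, 0.766, 0.643, 0.0]
contact_force: [-1.2, 1.0, 5.1]
gripper_width: 0.127
```

Run:
```python
from h import *
b,d=grab_frame('side');s=state();print(s['tool_pos'],s['tool_rot'],s['contact_force'],s['ft_torque'])
save('slide',cv2.resize(b[210:285,305:405],(800,600),interpolation=cv2.INTER_CUBIC))
```

```text
[ 0.50120375 -0.07003394  0.05306105] [-1.68335621e-04  7.65988658e-01  6.42854033e-01  1.97986532e-04] [-1.41500177  0.92424199  4.14620834] [0.0333762  0.15911272 0.00494579]
```

View pics/slide.png

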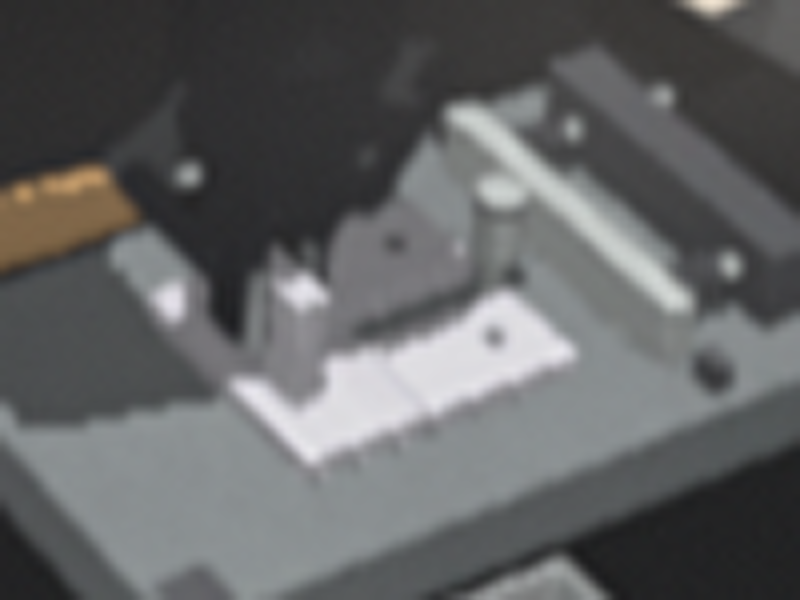

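>>> step_arm(moves=[[0, 0.006, 0, 0, 0, 0, 0.002], [0, 0.008, 0, 0, 0, 0, 0.002], [0, 0.005, 0, 0, 0, 0, 0.002], [0, 0.002, 0, 0, 0, 0, 0.002], [0, 0, 0, 0, 0, 0, 0.002], [0, 0, 0, 0, 0, 0, 0.002]])

```text
time: 19.2
tool_pos: [0.5213, -0.0737, 0.053]
tool_rot: [-0.001, 0.766, 0.643, -0.0]
contact_force: [-3.4, 1.4, 7.3]
gripper_width: 0.131
```

Run:
```python
from h import *
b,d=grab_frame('side');s=state();f=s['contact_force'];print(s['tool_pos'],f,'along jig x',f@[.985,-.1736,0],s['ft_torque'])
save('slide2',cv2.resize(b[210:285,305:405],(800,600),interpolation=cv2.INTER_CUBIC))
```

```text
[ 0.52125793 -0.07371525  0.05305167] [-4.00138833  0.31249254  6.63892051] along jig x -3.9956162082869304 [0.0269664  0.4157949  0.01749266]
```

View pics/slide2.png

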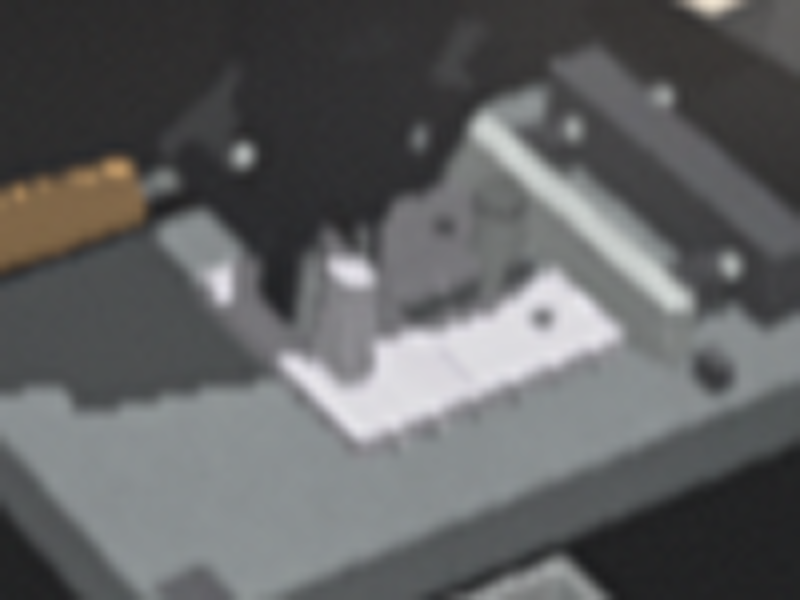

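>>> step_arm(moves=[[0, 0, -0.0004, 0, 0, 0, 0.002], [0, 0.002, 0, 0, 0, 0, 0.002], [0, 0.001, 0, 0, 0, 0, 0.002], [0, 0, 0, 0, 0, 0, 0.002], [0, 0, 0, 0, 0, 0, 0.002]])

```text
time: 19.75
tool_pos: [0.5239, -0.0741, 0.0531]
tool_rot: [-0.001, 0.766, 0.643, -0.001]
contact_force: [-4.1, 0.5, 6.3]
gripper_width: 0.127
```

>>> step_arm(moves=[[0, 0.002, 0, 0, 0, 0, 0.002], [0, 0.001, 0, 0, 0, 0, 0.002], [0, 0, 0, 0, 0, 0, 0.002], [0, 0, 0, 0, 0, 0, 0.002]])

```text
time: 20.15
tool_pos: [0.5267, -0.0746, 0.0531]
tool_rot: [-0.001, 0.766, 0.643, -0.001]
contact_force: [-5.9, 1.3, 5.8]
gripper_width: 0.134
```

>>> step_arm(moves=[[0, 0.002, 0, 0, 0, 0, 0.002], [0, 0.001, 0, 0, 0, 0, 0.002], [0, 0, 0, 0, 0, 0, 0.002], [0, 0, 0, 0, 0, 0, 0.002]])

```text
time: 20.55
tool_pos: [0.529, -0.0749, 0.053]
tool_rot: [-0.002, 0.766, 0.643, -0.001]
contact_force: [-8.3, 1.8, 8.7]
gripper_width: 0.131
```

>>> step_arm(moves=[[0, 0.002, 0, 0, 0, 0, 0.002], [0, 0.002, 0, 0, 0, 0, 0.002], [0, 0.001, 0, 0, 0, 0, 0.002], [0, 0, 0, 0, 0, 0, 0.002], [0, 0, 0, 0, 0, 0, 0.002]])

```text
time: 21.05
tool_pos: [0.5327, -0.0756, 0.0531]
tool_rot: [-0.003, 0.766, 0.643, -0.002]
contact_force: [-13.7, 1.5, 13.6]
gripper_width: 0.132
```

```bash
cat > fx.py <<'E'
from h import *
F=[];L=[]
for _ in range(6):
    L.append(grab_frame('side'));s=state();F.append(s['contact_force'])
f=np.mean(F,0);print(s['tool_pos'],s['tool_rot'].round(4),f.round(2),'jig x',f@[.985,-.1736,0],s['time'])
d=np.median([l[1] for l in L],0);P=cloud('side',d);P0=cloud('side',np.load('side0.npy'))
h=ray('side',365.7,246.54,.03)
for nm,Q in(('now',P),('start',P0)):
    j=(Q-h)[...,:2];jx=j@[.9848,-.1736];jy=j@[.1736,.9848]
    o=[]
    for lo,hi in((-.063,-.052),(-.052,-.042),(-.03,-.015)):
        m=(jy>lo)&(jy<hi)&(Q[...,2]>.044)&(Q[...,2]<.056)&(jx>.015)&(jx<.06); o.append((m.sum(),(np.percentile(jx[m],[15,50])*1000).round(1) if m.sum() else None))
    print(nm,o)
a=np.mean([l[0].astype(float) for l in L],0)
import sys
save(sys.argv[1],up(a,355,215,50,50,12,g=230))
E
python3 fx.py press1
```

```text
[ 0.53273797 -0.07556357  0.0530597 ] [-0.0031  0.766   0.6428 -0.0023] [-14.06   2.16  13.19] jig x -14.220749150062543 21.35
now [(np.int64(15), array([30.3, 31.5])), (np.int64(19), array([30.6, 49.9])), (np.int64(10), array([30.4, 31.3]))]
start [(np.int64(18), array([23. , 24.9])), (np.int64(26), array([23.4, 45.6])), (np.int64(12), array([22.5, 24. ]))]
```

View pics/press1.png

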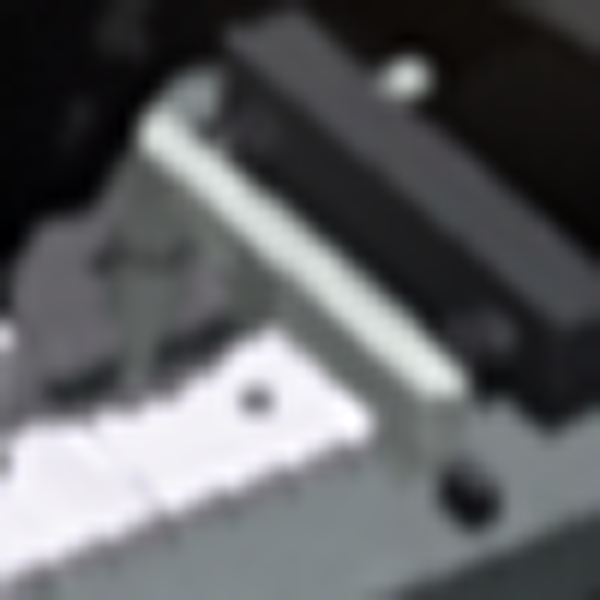

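The backstop has travelled about 7.3 mm (point cloud against the start view), so about 7.3 N. The rest of the 14 N measured is bed friction. Going 4.5 mm further and easing the downforce a little.

>>> step_arm(moves=[[0, 0, -0.0004, 0, 0, 0, 0.002], [0, 0.002, 0, 0, 0, 0, 0.002], [0, 0.0015, 0, 0, 0, 0, 0.002], [0, 0.001, 0, 0, 0, 0, 0.002], [0, 0, 0, 0, 0, 0, 0.002], [0, 0, 0, 0, 0, 0, 0.002]])

```text
time: 21.95
tool_pos: [0.5361, -0.0762, 0.0531]
tool_rot: [-0.004, 0.766, 0.643, -0.003]
contact_force: [-18.0, 3.1, 13.8]
gripper_width: 0.128
```

```bash
python3 fx.py press2
```

```text
[ 0.53619154 -0.07619257  0.05315065] [-0.004   0.766   0.6428 -0.0031] [-17.99   2.75  14.65] jig x -18.195944893276884 22.25
now [(np.int64(13), array([34. , 34.6])), (np.int64(17), array([33.9, 35.6])), (np.int64(11), array([33.6, 34.1]))]
start [(np.int64(18), array([23. , 24.9])), (np.int64(26), array([23.4, 45.6])), (np.int64(12), array([22.5, 24. ]))]
```

View pics/press2.png

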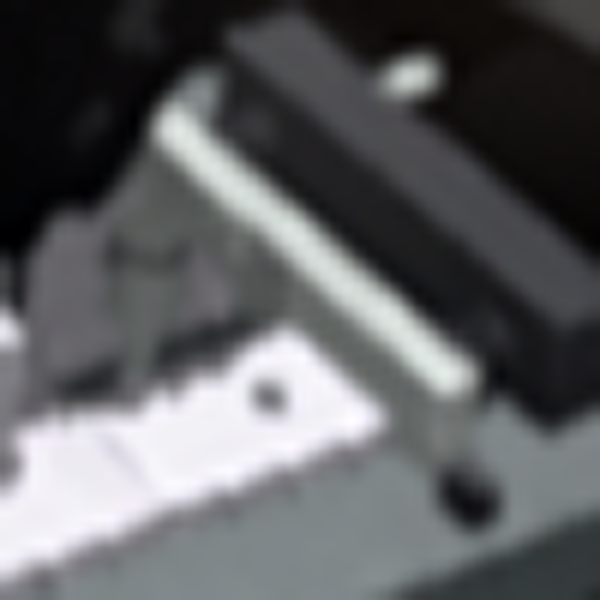

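>>> step_arm(moves=[[0, 0.0008, 0, 0, 0, 0, 0.002], [0, 0, 0, 0, 0, 0, 0.002], [0, 0, 0, 0, 0, 0, 0.002], [0, 0, 0, 0, 0, 0, 0.002], [0, 0, 0, 0, 0, 0, 0.002]])

```text
time: 22.75
tool_pos: [0.5367, -0.0762, 0.0531]
tool_rot: [-0.004, 0.766, 0.643, -0.003]
contact_force: [-18.9, 3.8, 15.8]
gripper_width: 0.129
```

```bash
python3 fx.py press3
python3 - <<'E'
from h import *
a,d=grab_frame('top');b,ds=grab_frame('side')
save('fin',np.hstack([cv2.resize(b[205:285,310:410],(500,400),interpolation=cv2.INTER_CUBIC),cv2.resize(a[140:240,310:385],(300,400),interpolation=cv2.INTER_CUBIC)]))
# backstop from top cam: face-edge top line before/after
P=cloud('top',d);P0=cloud('top',np.load('top0.npy'));h=np.array([.5962,-.0868,.03])
for Q in(P,P0):
    j=(Q-h)[...,:2];jx=j@[.9848,-.1736];jy=j@[.1736,.9848]
    for s in((-.06,-.03),(.03,.06)):
        m=(jy>s[0])&(jy<s[1])&(abs(Q[...,2]-.0585)<.003)&(jx>.015)&(jx<.052);print(s,m.sum(),(np.percentile(jx[m],[10,50,90])*1000).round(1))
# plate edge angle from side: near long edge via plate-top height
E
```

```text
[ 0.53669411 -0.07627684  0.05315652] [-0.0043  0.766   0.6429 -0.0034] [-19.13   3.04  15.88] jig x -19.372927213739327 23.05
now [(np.int64(10), array([34.4, 35.3])), (np.int64(18), array([34.5, 35.4])), (np.int64(13), array([34.1, 34.6]))]
start [(np.int64(18), array([23. , 24.9])), (np.int64(26), array([23.4, 45.6])), (np.int64(12), array([22.5, 24. ]))]Traceback (most recent call last):
  File "<stdin>", line 9, in <module>
    return _quantile_unchecked(
        a, q, axis, out, overwrite_input, method, keepdims, weights)
    return _ureduce(a,
                    func=_quantile_ureduce_func,
    ...<5 lines>...
                    overwrite_input=overwrite_input,
                    method=method)
    r = func(a, **kwargs)
    result = _quantile(arr,
                       quantiles=q,
    ...<2 lines>...
                       out=out,
                       weights=wgt)
    slices_having_nans = np.isnan(arr[-1, ...])
                                  ~~~^^^^^^^^^
IndexError: index -1 is out of bounds for axis 0 with size 0
```

View pics/fin.png

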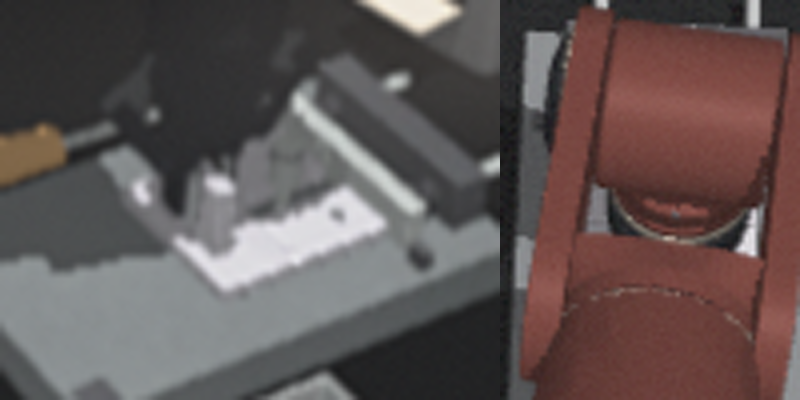

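Run:
```python
from h import *
L=[grab_frame('side') for _ in range(4)];d=np.median([l[1] for l in L],0);P=cloud('side',d)
h=ray('side',365.7,246.54,.03);j=(P-h)[...,:2];jx=j@[.9848,-.1736];jy=j@[.1736,.9848]
for x in((-.07,-.05),(-.05,-.03),(-.03,-.01),(-.01,.01),(.01,.03)):
    m=(jx>x[0])&(jx<x[1])&(jy<-.025)&(jy>-.045)&(P[...,2]<.06);print(x,m.sum(),np.median(P[m][:,2]).round(4))
    m=(jx>x[0])&(jx<x[1])&(jy<-.065)&(jy>-.085);print('   bed',np.median(P[m][:,2]).round(4))
# plate near edge & slant
a=np.mean([l[0].astype(float) for l in L],0)
im=up(a,325,215,65,50,12,g=230)
R=np.array([[.9848,.1736],[-.1736,.9848]])
c=[(-75+12+0,-50),(37-0,-50),(37,-9),(-23,-9),(-23,9),(37,9),(37,50),(-73,50),(-73,-50)]
c[0]=(-73,-50)
q=[(proj('side',[*(h[:2]+R@(np.array(p)/1000)),.04])-[325,215]+.5)*12 for p in c]
cv2.polylines(im,[np.round(q).astype(int)],True,(255,0,0),1);save('fit',im)
```

```text
(-0.07, -0.05) 55 0.0418
   bed 0.3289
(-0.05, -0.03) 36 0.0407
   bed 0.323
(-0.03, -0.01) 38 0.0412
   bed 0.0309
(-0.01, 0.01) 35 0.0411
   bed 0.0311
(0.01, 0.03) 35 0.0411
   bed 0.0307
```

View pics/fit.png

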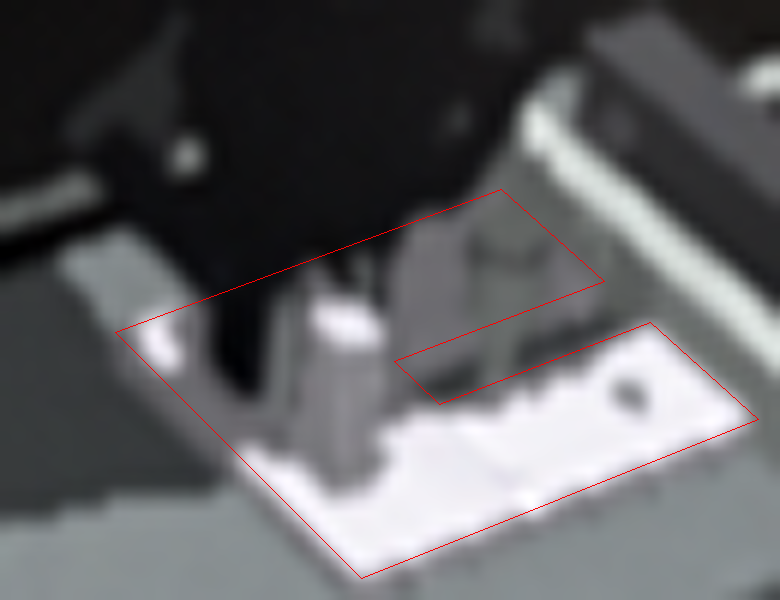

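The outline for a plate that is square, centred and 12 mm in fits the image, and the plate is flat. The pin is still upright in the slot. Handing in.

```bash
python3 -c "
from h import *
print(job_done(), state()['time'], state()['contact_force'])"
```

```text
the job is handed in; nothing more can be done
the job is handed in; nothing more can be done
```

The locating pin is home in the jig's hole and let go. The forked plate is astride it, pressed squarely against the backstop, and the gripper was still pinching its rib when I handed in at about 23 s. The hand-in gives no verdict.

**Pin:** The first try touched down on the bed beside the hole. I backed off, corrected by about 3 mm from the side camera, and it then went in until it bottomed. After release its head top measured 77 mm against 76 mm expected, and it stood upright.

**Plate:** I turned it about 10° to square it with the jig and slid it forward. In the last picture it matched the predicted outline for a square, centred plate pushed 12 mm in. It lay flat to about 1 mm.

**Pressing force:** The backstop has moved about 11.3 mm by the depth picture and 11.6 mm by the tool position, which is about 11.5 N on the spring.

**What did not agree:**
- **Wrist force:** it read 19 N along the push and 16 N of downforce. I put the extra push down to friction of the plate on the bed, so I set the press by travel.
- **Hole position:** the two cameras differed by about 2 mm.
- **Top camera:** the arm hid the final state from it, so the last checks come from the side camera only.

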